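# Find the guide wheel with the binding bearing and quarantine it

## Task

The three green guide wheels have light return springs; two run freely and swing back when let go, but the bearing of one, alike to look at, binds so that its wheel stays where it is turned. Push the wheels round by their pegs, gently (no more than about 20 N), about a third of a turn from rest, until you have felt which one drags and seen it stay; then, with its wheel left turned, lift that unit by its square spindle, set it down softly, upright and fully home in the pocket of the red nest, and let go. Leave the two free-running units in their grey nests with their wheels swung back, and do not disturb anything else.

Things in the scene. Friction and masses are not known exactly. Their poses are not given: they have to be found in the camera images.
- unit_a_spindle (a point): Grasp point of wheel unit a: on the axis of the 24 x 24 mm square steel spindle that stands up through the green wheel and does not turn with it; by it the unit is lifted. The point is 112 mm above the underside of the unit's foot, 37 mm above the wheel's upper face, 15 mm below the spindle's top. z up; x and y are square to the spindle's flats and the foot's sides.
- rim_a: The turning green wheel of unit a, lying flat, 140 mm across. Origin on its axis at its lower face, 20 mm above the foot's underside; upper face at 55 mm above the origin. Three upright pegs, 14 mm thick, 58 mm from the axis, stand 14 mm above the upper face: the red one along this body's +x, black ones at 120 and 240 degrees. Turns with the wheel; z up.
- wheel_a (a joint): Angle of the wheel of unit a, rad, growing anticlockwise from above, no stops; starts within 0.2 of zero. A light return spring (0.02 N m/rad, 0.7 N at a peg at 2 rad) pulls it to 0. A free-running wheel yields to 1 N at a peg and swings back to within 0.3 rad of 0 in 3 s when let go; the binding one takes 4 to 5 N and stays where it is left. Any of the three may be the one that binds.
- unit_a: The whole of wheel unit a, loose, 0.8 kg, 127 mm high: a square aluminium foot 70 x 70 x 12 mm, the green wheel, and the square spindle up through it. Origin at the centre of the foot's underside, z up, x and y along the foot's sides. It starts in a grey nest like the red one.
- unit_b_spindle (a point): Grasp point of wheel unit b: on the axis of the 24 x 24 mm square steel spindle that stands up through the green wheel and does not turn with it; by it the unit is lifted. The point is 112 mm above the underside of the unit's foot, 37 mm above the wheel's upper face, 15 mm below the spindle's top. z up; x and y are square to the spindle's flats and the foot's sides.
- rim_b: The turning green wheel of unit b, lying flat, 140 mm across. Origin on its axis at its lower face, 20 mm above the foot's underside; upper face at 55 mm above the origin. Three upright pegs, 14 mm thick, 58 mm from the axis, stand 14 mm above the upper face: the red one along this body's +x, black ones at 120 and 240 degrees. Turns with the wheel; z up.
- wheel_b (a joint): Angle of the wheel of unit b, rad, growing anticlockwise from above, no stops; starts within 0.2 of zero. A light return spring (0.02 N m/rad, 0.7 N at a peg at 2 rad) pulls it to 0. A free-running wheel yields to 1 N at a peg and swings back to within 0.3 rad of 0 in 3 s when let go; the binding one takes 4 to 5 N and stays where it is left. Any of the three may be the one that binds.
- unit_b: The whole of wheel unit b, loose, 0.8 kg, 127 mm high: a square aluminium foot 70 x 70 x 12 mm, the green wheel, and the square spindle up through it. Origin at the centre of the foot's underside, z up, x and y along the foot's sides. It starts in a grey nest like the red one.
- unit_c_spindle (a point): Grasp point of wheel unit c: on the axis of the 24 x 24 mm square steel spindle that stands up through the green wheel and does not turn with it; by it the unit is lifted. The point is 112 mm above the underside of the unit's foot, 37 mm above the wheel's upper face, 15 mm below the spindle's top. z up; x and y are square to the spindle's flats and the foot's sides.
- rim_c: The turning green wheel of unit c, lying flat, 140 mm across. Origin on its axis at its lower face, 20 mm above the foot's underside; upper face at 55 mm above the origin. Three upright pegs, 14 mm thick, 58 mm from the axis, stand 14 mm above the upper face: the red one along this body's +x, black ones at 120 and 240 degrees. Turns with the wheel; z up.
- wheel_c (a joint): Angle of the wheel of unit c, rad, growing anticlockwise from above, no stops; starts within 0.2 of zero. A light return spring (0.02 N m/rad, 0.7 N at a peg at 2 rad) pulls it to 0. A free-running wheel yields to 1 N at a peg and swings back to within 0.3 rad of 0 in 3 s when let go; the binding one takes 4 to 5 N and stays where it is left. Any of the three may be the one that binds.
- unit_c: The whole of wheel unit c, loose, 0.8 kg, 127 mm high: a square aluminium foot 70 x 70 x 12 mm, the green wheel, and the square spindle up through it. Origin at the centre of the foot's underside, z up, x and y along the foot's sides. It starts in a grey nest like the red one.
- reject_nest: The red reject nest, fixed to the bench: a plate 104 x 104 x 16 mm with a square pocket 74 x 74 mm, 12 mm deep, with a 3 mm bevel round its mouth (2 mm of play on each side of a foot). Origin at the centre of its underside, on the bench; x and y along the pocket's sides. The grey nests are alike but for colour.
- reject_nest_in (a point): Centre of the floor of the red nest's pocket, 4 mm above the bench; the nest's axes. A seated foot rests on this floor, any of its four sides forward.
- carton: A loose orange bearing carton, 54 x 54 x 25 mm, a bystander at the front right. Origin at the centre of its underside.

How it is judged:
On the way:
1. a wheel that nothing touches stays turned by more than 1.2 rad from zero (that is the binding one), while every unit still stands in its own nest ((((value of joint wheel_a above 1.2 rad or value of joint wheel_a below -1.2 rad) and velocity of joint wheel_a between -0.3 and 0.3 rad/s and contact force between rim_a and anything else below 0.05 N and distance of each of unit_a_spindle, unit_b_spindle, unit_c_spindle from where it was at the start of the episode below 0.008 m) or ((value of joint wheel_b above 1.2 rad or value of joint wheel_b below -1.2 rad) and velocity of joint wheel_b between -0.3 and 0.3 rad/s and contact force between rim_b and anything else below 0.05 N and distance of each of unit_a_spindle, unit_b_spindle, unit_c_spindle from where it was at the start of the episode below 0.008 m) or ((value of joint wheel_c above 1.2 rad or value of joint wheel_c below -1.2 rad) and velocity of joint wheel_c between -0.3 and 0.3 rad/s and contact force between rim_c and anything else below 0.05 N and distance of each of unit_a_spindle, unit_b_spindle, unit_c_spindle from where it was at the start of the episode below 0.008 m))), for 0.5 s.
At the end, for the whole second after the job is handed in: The binding unit is released upright (0.05 rad) in the red pocket, foot within 6 mm of its centre and 3 mm of its floor, its wheel still over 1.0 rad from zero; the free-running units are within 8 mm of where they stood, upright (0.06 rad), their wheels back within 0.5 rad of zero ((((value of joint wheel_a above 1 rad or value of joint wheel_a below -1 rad) and horizontal distance between unit_a and reject_nest_in below 0.006 m and z of unit_a in the frame of reject_nest_in below 0.003 m and angle between unit_a_spindle's own z axis and vertical below 0.05 rad and distance of each of unit_b_spindle, unit_c_spindle from where it was at the start of the episode below 0.008 m and angle between each of unit_b_spindle, unit_c_spindle's own z axis and vertical below 0.06 rad and not (value of joint wheel_b above 0.5 rad or value of joint wheel_b below -0.5 rad) and not (value of joint wheel_c above 0.5 rad or value of joint wheel_c below -0.5 rad)) or ((value of joint wheel_b above 1 rad or value of joint wheel_b below -1 rad) and horizontal distance between unit_b and reject_nest_in below 0.006 m and z of unit_b in the frame of reject_nest_in below 0.003 m and angle between unit_b_spindle's own z axis and vertical below 0.05 rad and distance of each of unit_a_spindle, unit_c_spindle from where it was at the start of the episode below 0.008 m and angle between each of unit_a_spindle, unit_c_spindle's own z axis and vertical below 0.06 rad and not (value of joint wheel_a above 0.5 rad or value of joint wheel_a below -0.5 rad) and not (value of joint wheel_c above 0.5 rad or value of joint wheel_c below -0.5 rad)) or ((value of joint wheel_c above 1 rad or value of joint wheel_c below -1 rad) and horizontal distance between unit_c and reject_nest_in below 0.006 m and z of unit_c in the frame of reject_nest_in below 0.003 m and angle between unit_c_spindle's own z axis and vertical below 0.05 rad and distance of each of unit_a_spindle, unit_b_spindle from where it was at the start of the episode below 0.008 m and angle between each of unit_a_spindle, unit_b_spindle's own z axis and vertical below 0.06 rad and not (value of joint wheel_a above 0.5 rad or value of joint wheel_a below -0.5 rad) and not (value of joint wheel_b above 0.5 rad or value of joint wheel_b below -0.5 rad)))); the robot touches nothing.
It fails at once if a wheel or its pegs are pushed with more than 30 N (contact force between any of rim_a, rim_b, rim_c and anything else above 30 N).
It fails at once if a unit is dropped or rammed on the red nest (more than 60 N) (contact force between any of unit_a, unit_b, unit_c and reject_nest above 60 N).
It fails at once if a free-running unit is brought to the red nest: a unit comes over it (within 50 mm sideways) whose wheel is not turned by more than 0.9 rad ((horizontal distance between unit_a and reject_nest_in below 0.05 m and not (value of joint wheel_a above 0.9 rad or value of joint wheel_a below -0.9 rad)) or (horizontal distance between unit_b and reject_nest_in below 0.05 m and not (value of joint wheel_b above 0.9 rad or value of joint wheel_b below -0.9 rad)) or (horizontal distance between unit_c and reject_nest_in below 0.05 m and not (value of joint wheel_c above 0.9 rad or value of joint wheel_c below -0.9 rad))).
It fails at once if the loose carton is pushed more than 20 mm (distance of carton from where it was at the start of the episode above 0.02 m).
It also fails if it takes over 72 s, if anything falls off the work surface, if the arm or the gripper's body presses on something with over 40 N, if the wrist force passes 120 N, or if a joint passes its speed limit or range.

## Robot

A 6-joint arm with a two-finger parallel gripper is mounted at the origin on a cart in front of the work surface, level with it; the furniture and walls round the work are solid. World frame = base frame: x ahead of the robot, y to its left, z up, the work surface at z = 0. Lengths are in m, angles in rad, forces in N, time in s.
With the tool pointing down it reaches from about 0.35 to 0.725 m from the base axis. Payload 6 kg.
Tool frame: the origin (TCP) lies at the very end of the fingers, on their centre line; the grasp point (between the pads) lies 19 mm behind it; z points along the fingers, y is the line along which they close (so a half turn about z gives the same grasp; the last joint's range is limited). The gripper opens to 85 mm and grips with 20 to 120 N. Pads are 22 mm wide; open, the fingers measure 114 mm over their backs; the gripper's body (76 mm by 85 mm) begins 54 mm behind the grasp point. The pads swing forward as they close: fully open they stand 13 mm farther back than shut.
Start: joints at [1.627, 0.04, 0.085, 0, -1.615, -0.334], TCP at [0.165, 0.577, 0.202] pointing down, gripper open.
Joint ranges: [-2.56, 2.56], [-1.29, 2.01], [-1.08, 1.49], [-3.29, 1.98], [-2.81, -0.18], [-2.99, 2.99]. Speed limits (rad/s): [2.57, 2.57, 3.01, 3.14, 3.14, 3.14].

## Interface

Orientations are given as a unit quaternion [x, y, z, w].
In Python, from plant import arm gives the robot as it stands.
- The arm moves only by the tool send_rows, never from a script. Its argument "commands" is a list of rows, each an object with "claw": the closure, from -1 (fully open) to 1 (shut); "xyz": the shift along the world's x, y, z each as a share of 0.15 m, from -1 to 1, a list of three; "angular": the turn, a rotation vector about the world's x, y, z each as a share of 90 degrees, from -1 to 1, a list of three. A call has 1 to 8 rows; each row is the pose to reach, as a shift and turn from the pose commanded when the call began; what a row does not reach only later rows make up. A row lasts 1/10 s, in which the tool goes at most 50 mm and 8.59 degrees, less where a joint would pass 70% of its speed; a pose out of reach is approached as far as the arm can. A call with a number of a shift or a turn outside -1 to 1 is refused whole. A call with a gripper value outside its range is refused whole. The fingers move at their own pace and stop on an object; "force" is the grip in N (left out, the last holds). Time passes only in rows, so rows that repeat a pose let the fingers close. It gives the time, the measured TCP pose, the force, the opening and the grip force at its end, in the units of the state.
- arm.state(): the state, without advancing time (a new reading comes with each control period).
- arm.read_camera(name): name is "scene" or "top" or "wrist"; returns (picture, depth): 420x560x3 uint8, red, green, blue; 420x560 float32, m along the optical axis (not along the pixel's ray), 0 where there is no reading.
- arm.get_calibration(name): a dict with "fx", "fy", "cx", "cy" (pixels), "k1" (the pictures are not rectified: a ray, as slopes to the right and down, at radius r is drawn at 1 + k1 r^2 times it, then the intrinsics apply), "position" and "orientation" of the camera in the world. Camera axes: x right, y down, z forward; pixel columns grow to the right and rows downward; lengths in m; the calibration is good to about 2 mm. A picture is of the moment at which its call begins: read the wrist's pose just before it. get_calibration takes no time and is no camera call; for the wrist camera it gives the pose at the moment of the call.
- arm.sign_off(): hands the job in; it is judged then, once.
The state is a dict: "time_s": time; "q": joint angles; "joint_vel": joint speeds; "tau": joint torques, N m; "eef_pos": TCP position; "tcp_rot": TCP orientation; "force": force on the tool from outside, world axes, zero at the start; "moment": the same for the moment, N m; "opening": finger opening in m; "grasp_force": force on a finger pad.
Only numpy, scipy, OpenCV 4.12 (cv2) and the standard library are available. Lean on these libraries where they do the work, as an engineer would, in place of code of your own. Each camera call takes 0.05 s, during which the arm holds its last target. There are 200 camera calls.

## Working session

There is one attempt and no reset: what is moved stays moved. The work goes in short steps, Python scripts to look and compute and a tool call to move; the robot and the scene stay as the last step left them, time stands still between calls to the robot, and variables do not carry over. Pictures are saved under pics/ and viewed, at most 10 in all, crops included, and the job is handed in when it is done.

Besides the shell and the picture viewer there is one more tool, called after "Request:" as name(argument=value, ...), one argument or row to a line, values as JSON. send_rows: Moves the arm, as the interface text tells. Its arguments: {"type":"object","properties":{"commands":{"type":"array"},"force":{"type":"number"}},"required":["commands"]}

```bash
mkdir -p pics; ls
cat > h.py <<'E'
import numpy as np,cv2
from plant import arm
from scipy.spatial.transform import Rotation as R
def cam(n):
    c=arm.get_calibration(n); p,d=arm.read_camera(n); return c,p,d
def rays(c,uv):
    uv=np.asarray(uv,float).reshape(-1,1,2)
    K=np.array([[c['fx'],0,c['cx']],[0,c['fy'],c['cy']],[0,0,1]])
    s=((uv.reshape(-1,2)-[c['cx'],c['cy']])/[c['fx'],c['fy']])
    u=s.copy()
    for _ in range(20): u=s/(1+c['k1']*(u**2).sum(1,keepdims=True))
    return np.c_[u,np.ones(len(u))]@R.from_quat(c['orientation']).as_matrix().T
def onplane(c,uv,z):
    r=rays(c,uv);o=np.array(c['position']);return o+r*((z-o[2])/r[:,2:])
def cloud(c,d):
    h,w=d.shape;g=np.stack(np.meshgrid(np.arange(w),np.arange(h)),-1).reshape(-1,2)
    return (np.array(c['position'])+rays(c,g)*d.reshape(-1,1)).reshape(h,w,3)
def save(n,p): cv2.imwrite('pics/'+n,p[:,:,::-1])
E
python3 - <<'E'
from h import *
for n in('scene','top'):
    c,p,d=cam(n);save(n+'0.png',p);print(n,c)
    np.savez(n+'0.npz',p=p,d=d)
print(arm.state())
E
```

```text
pics
scene {'fx': 446.6297259926198, 'fy': 446.6297259926198, 'cx': 281.9883386004179, 'cy': 202.04356634843458, 'k1': -0.08310700548270372, 'position': array([0.09904952, 0.40376837, 0.74705271]), 'orientation': array([-0.27446034,  0.87310699, -0.38716122,  0.11163283])}
top {'fx': 522.5711039913001, 'fy': 522.5711039913001, 'cx': 279.419483311475, 'cy': 204.12754574048068, 'k1': -0.19326905936494923, 'position': array([ 0.28490756, -0.15449024,  1.3590244 ]), 'orientation': array([ 0.71028726, -0.69878847,  0.06037213, -0.05951372])}
{'time_s': 0.1, 'q': array([ 1.62671020e+00,  4.07909171e-02,  8.38825841e-02, -3.97530918e-04,
       -1.61550268e+00, -3.33720885e-01]), 'joint_vel': array([-0.00083294, -0.0003879 ,  0.00259845,  0.00176736, -0.00067129,
       -0.00189351]), 'tau': array([-5.53795660e-03, -3.69341612e+01,  3.48287165e+01,  6.95204124e+00,
       -4.53697445e-03, -1.95134533e-06]), 'eef_pos': array([0.16438002, 0.57668002, 0.20134322]), 'tcp_rot': array([ 9.90369274e-01, -1.38448579e-01, -3.85262699e-05,  8.30511283e-04]), 'force': array([ 0.55191469, -0.0615154 , -0.15224784]), 'moment': array([ 0.01096402, -0.0172512 ,  0.03232529]), 'grasp_force': 0.0, 'opening': 0.08505402767388609}
```

View pics/top0.png

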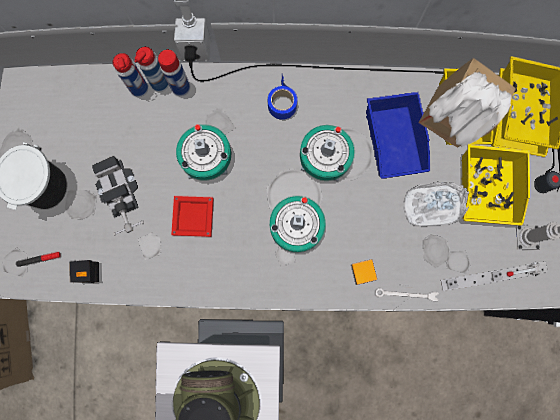

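View pics/scene0.png

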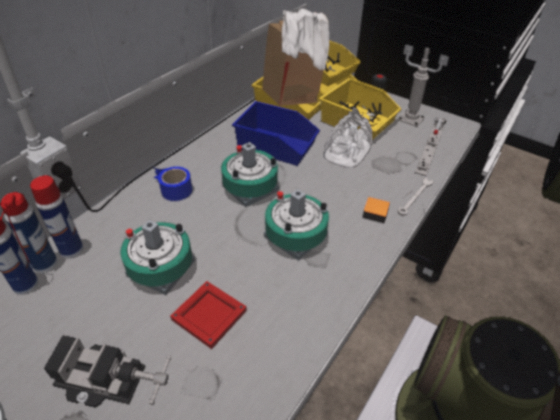

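Top view (up = +x, left = +y): wheels at px about (203,152), (327,152), (297,223), each with its red peg up (+x); red nest at (192,216); carton at (363,271). The scene view confirms that all three stand in their nests.

```bash
cat >> h.py <<'E'
def green(p):
    h=cv2.cvtColor(p,cv2.COLOR_RGB2HSV);return cv2.inRange(h,(70,90,40),(95,255,255))
def red(p):
    h=cv2.cvtColor(p,cv2.COLOR_RGB2HSV);return cv2.inRange(h,(0,150,90),(6,255,255))|cv2.inRange(h,(174,150,90),(180,255,255))
def cents(m,a0,a1):
    n,l,s,c=cv2.connectedComponentsWithStats(m);return [(c[i],s[i,4],l==i) for i in range(1,n) if a0<=s[i,4]<=a1]
E
python3 - <<'E'
from h import *
for n in('top','scene'):
    c=arm.get_calibration(n);f=np.load(n+'0.npz');p,d=f['p'],f['d'];P=cloud(c,d)
    print(n)
    for ce,a,m in cents(green(p),300,20000):
        mm=cv2.dilate(m.astype(np.uint8),np.ones((3,3)))
        k=m&(abs(P[...,2]-.079)<.006);q=P[k][:,:2]
        # circle fit: outer rim annulus -> hull of filled
        hull=cv2.convexHull((q*1e4).astype(np.float32));(cx,cy),r=cv2.minEnclosingCircle(hull)
        ctr=np.array([cx,cy])/1e4
        s=P[(P[...,2]>.122)&(P[...,2]<.14)&(np.linalg.norm(P[...,:2]-ctr,axis=2)<.03)]
        rect=cv2.minAreaRect((s[:,:2]*1e3).astype(np.float32)) if len(s)>4 else None
        print('green',ce.round(),a,'ctr',ctr.round(4),r/1e4,'spindle',s.mean(0).round(4),len(s),rect)
    for ce,a,m in cents(red(p),6,4000):
        w=onplane(c,ce,.093)[0];print('red',ce.round(1),a,P[int(ce[1]),int(ce[0])].round(4),'z93',w.round(4))
        if a>300:
            k=m&(abs(P[...,2]-.016)<.004);rr=cv2.minAreaRect((P[k][:,:2]*1e3).astype(np.float32));print('nest',rr)
    h=cv2.cvtColor(p,cv2.COLOR_RGB2HSV)
    for ce,a,m in cents(cv2.inRange(h,(8,200,150),(20,255,255)),150,900): print('carton',ce.round(),a,onplane(c,ce,.025).round(3))
E
```

```text
top
green [205. 155.] 876 ctr [0.6404 0.0446] 0.06914185791015626 spindle [0.6415 0.0445 0.1295] 94 ((642.6360473632812, 45.215965270996094), (24.645479202270508, 22.076086044311523), 10.202689170837402)
green [325. 155.] 858 ctr [ 0.6456 -0.274 ] 0.06899052734375 spindle [ 0.6457 -0.2745  0.13  ] 100 ((646.5164184570312, -274.7123107910156), (23.287700653076172, 26.177946090698242), 72.2697525024414)
green [297. 225.] 804 ctr [ 0.4572 -0.1998] 0.06923316650390625 spindle [ 0.4578 -0.199   0.13  ] 103 ((458.0826721191406, -199.04208374023438), (23.3819637298584, 23.94529914855957), 80.6691665649414)
red [144.1  55.5] 260 [0.8465 0.1817 0.2023] z93 [0.8982 0.2131 0.093 ]
red [167.6  60.1] 328 [0.8333 0.1238 0.2004] z93 [0.8837 0.148  0.093 ]
nest ((0.0, 0.0), (0.0, 0.0), 0.0)
red [121.4  61.8] 249 [0.8328 0.2393 0.1996] z93 [0.8808 0.2742 0.093 ]
red [426.3 117.4] 7 [ 0.7175 -0.5139  0.1478] z93 [ 0.7359 -0.5308  0.093 ]
red [197.2 127. ] 20 [0.7    0.0587 0.0937] z93 [0.6977 0.058  0.093 ]
red [337.9 129.1] 21 [ 0.6995 -0.2979  0.0874] z93 [ 0.6975 -0.2996  0.093 ]
red [554.9 178.6] 
[... 1157 characters left out ...]
 -0.8897  0.0847] z93 [ 0.5785 -0.8692  0.093 ]
red [238.8 147.8] 15 [ 0.6973 -0.2941  0.0947] z93 [ 0.6951 -0.2944  0.093 ]
red [ 41.3 188.2] 436 [0.8251 0.1393 0.1994] z93 [0.9649 0.0879 0.093 ]
nest ((0.0, 0.0), (0.0, 0.0), 0.0)
red [ 11.3 200.6] 300 [0.8331 0.1957 0.206 ] z93 [0.984  0.1529 0.093 ]
red [279.5 194.2] 19 [ 0.5139 -0.2095  0.0931] z93 [ 0.5127 -0.2098  0.093 ]
red [  0.5 218. ] 6 [0.8343 0.2272 0.1841] z93 [0.9524 0.1979 0.093 ]
red [129.1 232. ] 27 [0.6948 0.0624 0.093 ] z93 [0.6946 0.0623 0.093 ]
red [208.2 313.4] 2481 [0.4832 0.0746 0.0052] z93 [0.4369 0.114  0.093 ]
nest ((479.8924560546875, 76.42362213134766), (103.5959243774414, 104.80767059326172), 88.87303924560547)
```

Request:
send_rows(
  commands=[
    {"claw": 1, "xyz": [1, -1, 0.2], "angular": [0, 0, -0.41]},
    {"claw": 1, "xyz": [1, -1, 0.2], "angular": [0, 0, -0.41]},
    {"claw": 1, "xyz": [1, -1, 0.2], "angular": [0, 0, -0.41]},
    {"claw": 1, "xyz": [1, -1, 0.2], "angular": [0, 0, -0.41]},
    {"claw": 1, "xyz": [1, -1, 0.2], "angular": [0, 0, -0.41]},
    {"claw": 1, "xyz": [1, -1, 0.2], "angular": [0, 0, -0.41]},
  ],
)

```text
time_s: 0.7
eef_pos: [0.3159, 0.4257, 0.2328]
tcp_rot: [0.895, -0.446, -0.0, -0.0]
force: [-0.7, 1.3, -0.4]
opening: 0.0003
grasp_force: 0.0
```

Request:
send_rows(
  commands=[
    {"claw": 1, "xyz": [1, -1, 0], "angular": [0, 0, -0.41]},
    {"claw": 1, "xyz": [1, -1, 0], "angular": [0, 0, -0.41]},
    {"claw": 1, "xyz": [1, -1, 0], "angular": [0, 0, -0.41]},
    {"claw": 1, "xyz": [1, -1, 0], "angular": [0, 0, -0.41]},
    {"claw": 1, "xyz": [1, -1, 0], "angular": [0, 0, -0.41]},
    {"claw": 1, "xyz": [1, -1, 0], "angular": [0, 0, -0.41]},
  ],
)

```text
time_s: 1.3
eef_pos: [0.4651, 0.2764, 0.2312]
tcp_rot: [0.708, -0.706, -0.0, 0.001]
force: [0.0, -0.5, -0.2]
opening: 0.0002
grasp_force: 0.0
```

Run:
```python
from h import *
s=arm.state();print(s['time_s'],s['eef_pos'],s['force'],s['q'].round(2),R.from_quat(s['tcp_rot']).as_matrix().round(3))
c,p,d=cam('wrist');save('w1.png',p);print(c['position'])
```

```text
1.3 [0.46505914 0.27642066 0.23120232] [ 0.02307963 -0.53308859 -0.17682209] [ 0.91 -0.11 -0.01 -0.   -1.67 -0.9 ] [[ 0.003 -1.    -0.001]
 [-1.    -0.003 -0.001]
 [ 0.001  0.001 -1.   ]]
[0.46506683 0.20337173 0.4017008 ]
```

View pics/w1.png

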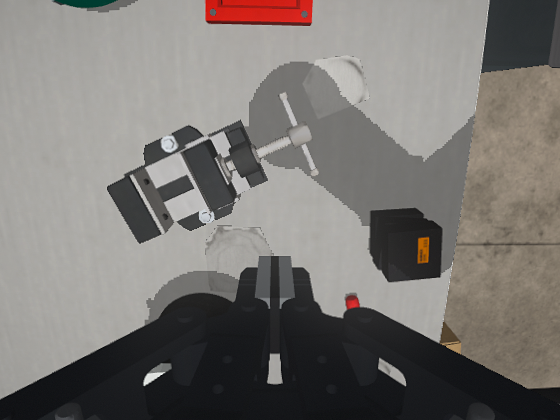

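The wrist view shows the vise near (190,190) and the red nest's edge at the top (260,15), with the shut fingers at (275,280). Next I go to the start point for pushing wheel A.

Request:
send_rows(
  commands=[
    {"claw": 1, "xyz": [0.9, -1, -0.2], "angular": [0, 0, 0]},
    {"claw": 1, "xyz": [0.9, -1, -0.2], "angular": [0, 0, 0]},
    {"claw": 1, "xyz": [0.9, -1, -0.2], "angular": [0, 0, 0]},
    {"claw": 1, "xyz": [0.9, -1, -0.2], "angular": [0, 0, 0]},
    {"claw": 1, "xyz": [0.9, -1, -0.2], "angular": [0, 0, 0]},
  ],
)

```text
time_s: 1.85
eef_pos: [0.6005, 0.1252, 0.1993]
tcp_rot: [0.709, -0.706, -0.001, 0.002]
force: [-0.1, 0.6, -0.5]
opening: -0.0001
grasp_force: 0.0
```

Request:
send_rows(
  commands=[
    {"claw": 1, "xyz": [0, -0.05, -0.3], "angular": [0, 0, 0]},
    {"claw": 1, "xyz": [0, -0.05, -0.6], "angular": [0, 0, 0]},
    {"claw": 1, "xyz": [0, -0.05, -0.76], "angular": [0, 0, 0]},
    {"claw": 1, "xyz": [0, -0.05, -0.76], "angular": [0, 0, 0]},
    {"claw": 1, "xyz": [0, -0.05, -0.76], "angular": [0, 0, 0]},
  ],
)

```text
time_s: 2.35
eef_pos: [0.5995, 0.121, 0.0893]
tcp_rot: [0.71, -0.704, 0.0, -0.0]
force: [1.0, -1.1, 1.0]
opening: -0.0002
grasp_force: 0.0
```

Run:
```python
from h import *
c,p,d=cam('wrist');P=cloud(c,d);save('w2.png',p)
s=arm.state();t=s['eef_pos'];print(s['time_s'],t,s['force'])
for ce,a,m in cents(red(p),20,60000): print('red',ce.round(),a,np.median(P[m],0).round(4))
k=(abs(P[...,2]-.130)<.004)
for ce,a,m in cents(k.astype(np.uint8),100,60000): print('sp',a,P[m].mean(0).round(4),cv2.minAreaRect((P[m][:,:2]*1e3).astype(np.float32)))
k=(abs(P[...,2]-.0925)<.003)
for ce,a,m in cents(k.astype(np.uint8),60,60000): print('peg',ce.round(),a,P[m].mean(0).round(4))
# path for peg: angle from 134 CCW
o=np.array([.640,.0455]);
for th in range(134,236,10):
    a=np.radians(th);w=o+.058*np.array([np.cos(a),np.sin(a)])+[0,.018];print(th,((w-t[:2])/.15).round(2))
```

```text
2.4 [0.60029091 0.12098347 0.0906449 ] [-0.63181649  0.0424938   0.80153519]
red [448. 140.] 21896 [0.4793 0.0716 0.0122]
red [376. 109.] 30 [0.5311 0.0518 0.0065]
red [ 69. 127.] 971 [0.6948 0.059  0.0913]
sp 4813 [0.6406 0.0455 0.1299] ((641.3399658203125, 45.74030685424805), (24.60137176513672, 24.216026306152344), 7.747870922088623)
sp 453 [0.6028 0.1108 0.1302] ((602.9274291992188, 110.58882141113281), (20.685922622680664, 4.534241199493408), 15.644272804260254)
sp 160 [0.5889 0.1133 0.1304] ((588.7521362304688, 113.34071350097656), (6.493002891540527, 1.538960576057434), 4.564546585083008)
peg [207.  94.] 124 [0.6296 0.0448 0.0926]
peg [ 64. 128.] 708 [0.6969 0.0594 0.0916]
peg [270. 187.] 645 [0.6015 0.0873 0.0916]
134 [-0.   -0.11]
144 [-0.05 -0.16]
154 [-0.08 -0.21]
164 [-0.11 -0.28]
174 [-0.12 -0.34]
184 [-0.12 -0.41]
194 [-0.11 -0.48]
204 [-0.09 -0.54]
214 [-0.06 -0.6 ]
224 [-0.01 -0.65]
234 [ 0.04 -0.7 ]
```

View pics/w2.png

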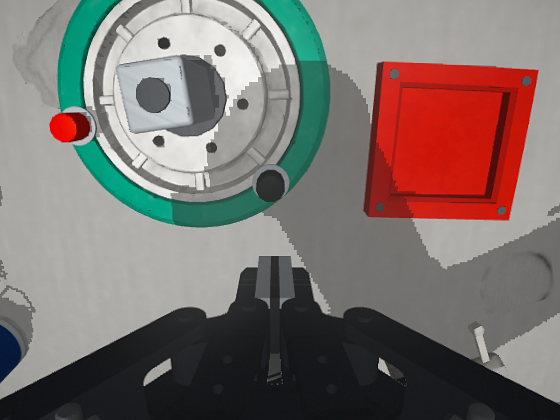

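Wheel A is in view: red peg (69,127), black peg (270,187) dead ahead of the fingers (275,270), spindle top (155,95). The red nest is at (450,140). I push the black peg anticlockwise.

Request:
send_rows(
  commands=[
    {"claw": 1, "xyz": [0, 0, -0.04], "angular": [0, 0, 0]},
    {"claw": 1, "xyz": [0, -0.06, -0.04], "angular": [0, 0, 0]},
    {"claw": 1, "xyz": [0, -0.09, -0.04], "angular": [0, 0, 0]},
    {"claw": 1, "xyz": [-0.01, -0.12, -0.04], "angular": [0, 0, 0]},
    {"claw": 1, "xyz": [-0.04, -0.15, -0.04], "angular": [0, 0, 0]},
    {"claw": 1, "xyz": [-0.06, -0.18, -0.04], "angular": [0, 0, 0]},
    {"claw": 1, "xyz": [-0.08, -0.21, -0.04], "angular": [0, 0, 0]},
    {"claw": 1, "xyz": [-0.1, -0.24, -0.04], "angular": [0, 0, 0]},
  ],
)

```text
time_s: 3.2
eef_pos: [0.5842, 0.083, 0.0823]
tcp_rot: [0.709, -0.705, 0.0, 0.0]
force: [0.0, -0.1, 0.4]
opening: -0.0001
grasp_force: 0.0
```

Request:
send_rows(
  commands=[
    {"claw": 1, "xyz": [-0.01, -0.05, 0], "angular": [0, 0, 0]},
    {"claw": 1, "xyz": [-0.02, -0.1, 0], "angular": [0, 0, 0]},
    {"claw": 1, "xyz": [-0.02, -0.14, 0], "angular": [0, 0, 0]},
    {"claw": 1, "xyz": [-0.02, -0.17, 0], "angular": [0, 0, 0]},
    {"claw": 1, "xyz": [-0.01, -0.21, 0], "angular": [0, 0, 0]},
    {"claw": 1, "xyz": [-0.01, -0.24, 0], "angular": [0, 0, 0]},
  ],
)

```text
time_s: 3.8
eef_pos: [0.5832, 0.0469, 0.0822]
tcp_rot: [0.709, -0.705, -0.0, 0.0]
force: [-0.5, 0.3, 0.4]
opening: 0.0001
grasp_force: 0.0
```

```bash
cat >> h.py <<'E'
def pegs(ctr,yaw):
    ctr=np.array(ctr)
    c,p,d=cam('top');s=arm.state();print(s['time_s'],s['eef_pos'].round(4),'F',s['force'].round(2),'M',s['moment'].round(2))
    for ce,a,m in cents(red(p),4,60):
        w=onplane(c,ce,.093)[0,:2]-ctr
        if np.linalg.norm(w)<.08: print('red peg deg',np.degrees(np.arctan2(w[1],w[0])).round(1),'r',np.linalg.norm(w).round(3))
    c,p,d=cam('wrist');P=cloud(c,d)
    for ce,a,m in cents(red(p),60,3000):
        w=np.median(P[m],0)[:2]-ctr
        if np.linalg.norm(w)<.08: print('wrist red peg deg',np.degrees(np.arctan2(w[1],w[0])).round(1),'r',np.linalg.norm(w).round(3))
E
python3 -c "
from h import *
pegs((.6406,.0455),0)"
```

```text
3.85 [0.5831 0.0465 0.0822] F [0.02 0.06 0.62] M [-0.08  0.03 -0.  ]
wrist red peg deg 12.2 r 0.056
```

```bash
python3 -c "
from h import *
c,p,d=cam('wrist');save('w3.png',p)"
```

```text
(no output)
```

View pics/w3.png

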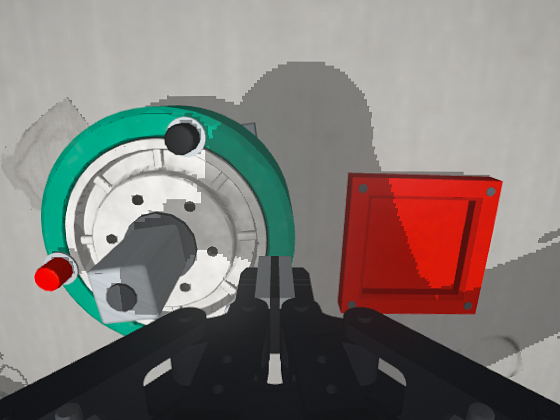

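The wrist picture shows wheel A unturned: red peg (53,272), one black peg (182,138), the other hidden behind the fingers at (275,270). The shut tip slid past the peg, so I will straddle the peg with partly open fingers instead.

Request:
send_rows(
  commands=[
    {"claw": 0.35, "xyz": [0, 0, 0.3], "angular": [0, 0, 0]},
    {"claw": 0.35, "xyz": [0, 0, 0.3], "angular": [0, 0, -0.09]},
    {"claw": 0.35, "xyz": [0.12, 0.28, 0.3], "angular": [0, 0, -0.18]},
    {"claw": 0.35, "xyz": [0.12, 0.28, 0.3], "angular": [0, 0, -0.27]},
    {"claw": 0.35, "xyz": [0.12, 0.28, 0.3], "angular": [0, 0, -0.36]},
    {"claw": 0.35, "xyz": [0.12, 0.28, 0.3], "angular": [0, 0, -0.45]},
    {"claw": 0.35, "xyz": [0.12, 0.28, 0.3], "angular": [0, 0, -0.54]},
    {"claw": 0.35, "xyz": [0.12, 0.28, 0.3], "angular": [0, 0, -0.63]},
  ],
)

```text
time_s: 4.75
eef_pos: [0.601, 0.0898, 0.1271]
tcp_rot: [-0.286, 0.958, 0.0, -0.0]
force: [-0.3, 0.2, -0.1]
opening: 0.028
grasp_force: 0.0
```

Request:
send_rows(
  commands=[
    {"claw": 0.35, "xyz": [0, 0, 0], "angular": [0, 0, -0.09]},
    {"claw": 0.35, "xyz": [0, 0, 0], "angular": [0, 0, -0.18]},
    {"claw": 0.35, "xyz": [0, 0, 0], "angular": [0, 0, -0.27]},
    {"claw": 0.35, "xyz": [0, 0, 0], "angular": [0, 0, -0.36]},
    {"claw": 0.35, "xyz": [0, 0, 0], "angular": [0, 0, -0.37]},
  ],
)

```text
time_s: 5.25
eef_pos: [0.601, 0.0897, 0.1272]
tcp_rot: [-0.002, 1.0, 0.0, -0.0]
force: [0.4, -0.0, -0.1]
opening: 0.0279
grasp_force: 0.0
```

Run:
```python
from h import *
s=arm.state();t=s['eef_pos'];print(s['time_s'],t,s['opening'],s['q'].round(2),R.from_quat(s['tcp_rot']).as_matrix().round(3))
c,p,d=cam('wrist');save('w4.png',p)
o=np.array([.6406,.0455])
for th in range(133,246,8):
    a=np.radians(th);w=o+.058*np.array([np.cos(a),np.sin(a)]);print(th,((w-t[:2])/.15).round(2))
```

```text
5.25 [0.60103414 0.08972292 0.12723731] 0.027854180744320736 [ 0.48  0.06 -0.03 -0.   -1.48 -2.04] [[-1.    -0.003 -0.   ]
 [-0.003  1.     0.   ]
 [ 0.     0.    -1.   ]]
133 [ 0.   -0.01]
141 [-0.04 -0.05]
149 [-0.07 -0.1 ]
157 [-0.09 -0.14]
165 [-0.11 -0.19]
173 [-0.12 -0.25]
181 [-0.12 -0.3 ]
189 [-0.12 -0.36]
197 [-0.11 -0.41]
205 [-0.09 -0.46]
213 [-0.06 -0.51]
221 [-0.03 -0.55]
229 [ 0.01 -0.59]
237 [ 0.05 -0.62]
245 [ 0.1  -0.65]
```

View pics/w4.png

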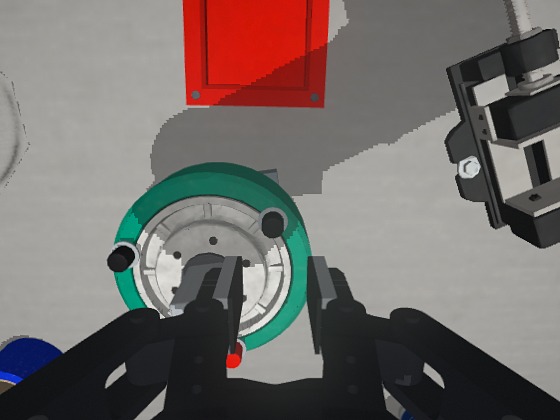

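Wheel A (centre about (212,262)): the straddled black peg is at (272,222), between the pads (240 and 312); the red peg is at (234,360). I lower and push slowly.

Request:
send_rows(
  commands=[
    {"claw": 0.35, "xyz": [0, -0.01, -0.15], "angular": [0, 0, 0]},
    {"claw": 0.35, "xyz": [0, -0.01, -0.28], "angular": [0, 0, 0]},
    {"claw": 0.35, "xyz": [0, -0.01, -0.28], "angular": [0, 0, 0]},
    {"claw": 0.35, "xyz": [-0.04, -0.05, -0.28], "angular": [0, 0, 0]},
    {"claw": 0.35, "xyz": [-0.07, -0.1, -0.28], "angular": [0, 0, 0]},
    {"claw": 0.35, "xyz": [-0.09, -0.14, -0.28], "angular": [0, 0, 0]},
    {"claw": 0.35, "xyz": [-0.11, -0.19, -0.28], "angular": [0, 0, 0]},
    {"claw": 0.35, "xyz": [-0.12, -0.25, -0.28], "angular": [0, 0, 0]},
  ],
)

```text
time_s: 6.1
eef_pos: [0.5829, 0.0514, 0.0859]
tcp_rot: [-0.003, 1.0, 0.0, 0.0]
force: [0.2, -0.6, -0.1]
opening: 0.0277
grasp_force: 0.0
```

Request:
send_rows(
  commands=[
    {"claw": 0.35, "xyz": [0, -0.05, 0], "angular": [0, 0, 0]},
    {"claw": 0.35, "xyz": [0, -0.11, 0], "angular": [0, 0, 0]},
    {"claw": 0.35, "xyz": [0.01, -0.16, 0], "angular": [0, 0, 0]},
    {"claw": 0.35, "xyz": [0.03, -0.21, 0], "angular": [0, 0, 0]},
    {"claw": 0.35, "xyz": [0.06, -0.26, 0], "angular": [0, 0, 0]},
    {"claw": 0.35, "xyz": [0.09, -0.3, 0], "angular": [0, 0, 0]},
    {"claw": 0.35, "xyz": [0.13, -0.34, 0], "angular": [0, 0, 0]},
  ],
)

```text
time_s: 6.8
eef_pos: [0.603, 0.0004, 0.0852]
tcp_rot: [-0.002, 1.0, 0.0, -0.0]
force: [0.2, -0.5, -0.0]
opening: 0.0276
grasp_force: 0.0
```

```bash
python3 -c "
from h import *
pegs((.6406,.0455),0)"
```

```text
6.85 [ 6.035e-01 -2.000e-04  8.500e-02] F [-0.18 -0.08 -0.37] M [-0.03  0.14 -0.01]
```

Request:
send_rows(
  commands=[
    {"claw": 0.35, "xyz": [0, 0, 0.3], "angular": [0, 0, 0]},
    {"claw": 0.35, "xyz": [0, 0, 0.55], "angular": [0, 0, 0]},
    {"claw": 0.35, "xyz": [-0.3, 0, 0.6], "angular": [0, 0, 0]},
    {"claw": 0.35, "xyz": [-0.6, -0.2, 0.6], "angular": [0, 0, 0]},
    {"claw": 0.35, "xyz": [-0.9, -0.5, 0.6], "angular": [0, 0, 0]},
    {"claw": 0.35, "xyz": [-1, -0.8, 0.6], "angular": [0, 0, 0]},
    {"claw": 0.35, "xyz": [-1, -0.8, 0.6], "angular": [0, 0, 0]},
  ],
)

```text
time_s: 7.6
eef_pos: [0.451, -0.1213, 0.1765]
tcp_rot: [-0.002, 1.0, -0.0, 0.001]
force: [0.3, -0.0, -0.3]
opening: 0.0277
grasp_force: 0.0
```

Run:
```python
from h import *
pegs((.6406,.0455),0)
c,p,d=cam('top')
cv2.imwrite('pics/t2.png',cv2.resize(p[90:300,100:420,::-1],None,fx=2.4,fy=2.4))
```

```text
7.65 [ 0.4511 -0.1216  0.1763] F [-0.81 -1.34  0.9 ] M [-0.17  0.02  0.03]
red peg deg 12.3 r 0.058
```

View pics/t2.png

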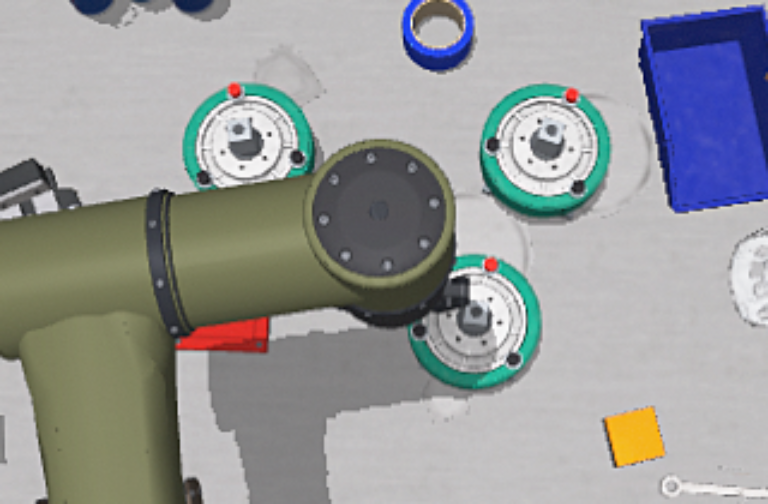

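Top crop: wheel A's red peg is at rest again (235,90), B's is at (572,96) and C's at (491,265). The arm is beside C, whose peg nearest the base is at (419,330). Next comes wheel C.

```bash
cat >> h.py <<'E'
def near(g,rad=.1):
    c,p,d=cam('wrist');P=cloud(c,d);m0=np.linalg.norm(P[...,:2]-np.array(g),axis=2)<rad
    s=arm.state();print(s['time_s'],s['eef_pos'].round(4))
    for z,n,a in((.130,'sp',300),(.0920,'peg',100)):
        for ce,ar,m in cents(((abs(P[...,2]-z)<.003)&m0).astype(np.uint8),a,60000): print(n,ce.round(),ar,P[m].mean(0).round(4),cv2.minAreaRect((P[m][:,:2]*1e3).astype(np.float32)))
E
python3 -c "
from h import *
near((.4575,-.197))"
```

```text
7.8 [ 0.4527 -0.1188  0.1752]
sp [152. 228.] 1304 [ 0.4567 -0.1978  0.13  ] ((457.2789306640625, -198.33303833007812), (23.6158504486084, 24.20467758178711), 83.35836029052734)
peg [108. 155.] 304 [ 0.4159 -0.2379  0.0916] ((415.8003234863281, -238.1924591064453), (13.386845588684082, 13.34813117980957), 2.92329478263855)
peg [244. 192.] 278 [ 0.4432 -0.142   0.0916] ((443.44427490234375, -142.03662109375), (13.012979507446289, 12.636274337768555), 88.7468032836914)
peg [175. 203.] 120 [ 0.4508 -0.1922  0.0919] ((452.070556640625, -191.88511657714844), (30.818180084228516, 14.834930419921875), 39.36927795410156)
peg [154. 278.] 224 [ 0.5126 -0.214   0.0915] ((513.1712036132812, -214.11614990234375), (13.028306007385254, 13.198622703552246), 0.3164270222187042)
```

Request:
send_rows(
  commands=[
    {"claw": 0.35, "xyz": [-0.25, -0.3, 0], "angular": [0, 0, 0]},
    {"claw": 0.35, "xyz": [-0.25, -0.6, 0], "angular": [0, 0, 0]},
    {"claw": 0.35, "xyz": [-0.25, -0.79, 0], "angular": [0, 0, 0]},
    {"claw": 0.35, "xyz": [-0.25, -0.79, -0.3], "angular": [0, 0, 0]},
    {"claw": 0.35, "xyz": [-0.25, -0.79, -0.3], "angular": [0, 0, 0]},
  ],
)

```text
time_s: 8.3
eef_pos: [0.4125, -0.2359, 0.1236]
tcp_rot: [-0.002, 1.0, 0.002, -0.005]
force: [-0.5, 0.3, -2.0]
opening: 0.0279
grasp_force: 0.0
```

```bash
python3 -c "
from h import *
pegs((.6406,.0455),0)
pegs((.457,-.198),0)
near((.4575,-.197))"
```

```text
8.35 [ 0.4137 -0.2365  0.1273] F [0.14 0.56 1.31] M [ 0.02 -0.04 -0.05]
red peg deg 12.3 r 0.058
8.45 [ 0.4159 -0.2372  0.1317] F [0.29 0.3  1.24] M [ 0.01 -0.02  0.01]
wrist red peg deg -18.3 r 0.056
8.55 [ 0.4165 -0.2371  0.1326]
peg [273. 223.] 376 [ 0.4154 -0.2389  0.0916] ((415.5198974609375, -238.877197265625), (13.194823265075684, 13.25716495513916), 81.26202392578125)
peg [422. 264.] 338 [ 0.443  -0.1431  0.0915] ((443.5202941894531, -142.5786895751953), (14.078045845031738, 12.772221565246582), 75.13907623291016)
peg [306. 354.] 248 [ 0.5122 -0.2151  0.0916] ((512.6410522460938, -214.849609375), (12.729567527770996, 12.771366119384766), 8.670100212097168)
```

Request:
send_rows(
  commands=[
    {"claw": 0.35, "xyz": [0, -0.01, -0.16], "angular": [0, 0, 0]},
    {"claw": 0.35, "xyz": [0, -0.01, -0.31], "angular": [0, 0, 0]},
    {"claw": 0.35, "xyz": [0, -0.01, -0.31], "angular": [0, 0, 0]},
    {"claw": 0.35, "xyz": [-0.04, 0.03, -0.31], "angular": [0, 0, 0]},
    {"claw": 0.35, "xyz": [-0.07, 0.08, -0.31], "angular": [0, 0, 0]},
    {"claw": 0.35, "xyz": [-0.09, 0.13, -0.31], "angular": [0, 0, 0]},
    {"claw": 0.35, "xyz": [-0.1, 0.18, -0.31], "angular": [0, 0, 0]},
    {"claw": 0.35, "xyz": [-0.11, 0.23, -0.31], "angular": [0, 0, 0]},
  ],
)

```text
time_s: 9.35
eef_pos: [0.3986, -0.2023, 0.0844]
tcp_rot: [-0.003, 1.0, 0.0, 0.001]
force: [1.0, -0.1, -1.0]
opening: 0.0278
grasp_force: 0.0
```

```bash
python3 -c "
from h import *
pegs((.457,-.198),0)
near((.4575,-.197))"
```

```text
9.4 [ 0.3985 -0.2016  0.0843] F [ 0.08 -0.73 -0.88] M [ 0.01 -0.14 -0.05]
9.5 [ 0.3987 -0.2025  0.084 ]
peg [196. 284.] 201 [ 0.4138 -0.2422  0.0915] ((414.2190246582031, -242.74514770507812), (5.134580135345459, 13.076072692871094), 67.43067932128906)
peg [284. 339.] 323 [ 0.4459 -0.1974  0.092 ] ((446.2108459472656, -197.1320343017578), (24.039886474609375, 2.794646739959717), 82.27770233154297)
```

Run:
```python
from h import *
c,p,d=cam('wrist');P=cloud(c,d);np.savez('wd.npz',p=p,d=d,P=P)
t=arm.state()['eef_pos'];print(t)
Q=P-t
for v in range(236,330,8): print(v,[ '%d,%d,%d'%tuple(Q[v,u]*1e3) for u in range(216,344,12)])
```

```text
[ 0.39867275 -0.20282675  0.08395073]
236 ['0,-33,-19', '-2,-25,-14', '-2,-19,-13', '-2,-12,-13', '-3,-6,-12', '-3,0,-12', '-3,6,-12', '-3,13,-11', '-3,19,-12', '-3,26,-12', '-2,32,-13']
244 ['1,-32,-13', '1,-25,-11', '0,-18,-10', '1,-12,-12', '1,-6,-13', '1,0,-11', '1,6,-11', '1,13,-11', '1,19,-12', '1,26,-11', '0,32,-11']
252 ['6,-32,-12', '5,-25,-11', '6,-19,-13', '7,-12,-14', '6,-6,-11', '5,0,-11', '5,6,-11', '5,13,-11', '6,20,-14', '5,26,-11', '5,33,-11']
260 ['11,-32,-12', '-11,-19,36', '-11,-14,36', '10,-12,-12', '10,-6,-12', '14,0,-19', '13,7,-18', '12,14,-16', '-11,14,37', '-11,19,36', '10,33,-12']
268 ['-7,-24,35', '-11,-18,43', '-8,-14,36', '19,-13,-19', '18,-6,-17', '18,0,-17', '18,7,-18', '17,14,-16', '-11,14,42', '-11,18,43', '-7,24,34']
276 ['-7,-23,42', '-11,-17,50', '-5,-14,38', '22,-13,-16', '22,-6,-14', '21,0,-14', '21,7,-13', '22,14,-15', '-10,13,48', '-11,17,49', '-7,23,41']
284 ['-11,-20,56', '-11,-16,56', '-2,-14,39', '24,-12,-10', '23,-6,-8', '23,0,-7', '22,7,-7', '23,13,-7', '-7,13,48', '-11,16,55', '-7,22,48']
292 ['-11,-20,62', '-10,-16,60', '1,-14,39', '27,-12,-5', '27,-5,-6', '27,0,-6', '27,7,-5', '27,13,-7', '-4,13,49', '-11,16,62', '-7,21,55']
300 ['-12,-19,68', '-10,-15,65', '3,-14,42', '32,-12,-6', '32,-5,-6', '32,0,-6', '31,7,-5', '31,13,-5', '-2,13,51', '-10,15,65', '-12,19,69']
308 ['-12,-18,73', '-7,-15,64', '-73,0,170', '37,-12,-6', '36,-6,-5', '37,0,-6', '38,7,-7', '38,14,-7', '0,13,52', '-7,15,64', '-12,18,73']
316 ['-11,-17,76', '-4,-15,65', '10,-14,42', '43,-12,-7', '42,-6,-5', '41,0,-4', '41,7,-4', '43,14,-7', '3,13,53', '-8,15,71', '-13,17,78']
324 ['-12,-17,81', '-1,-15,65', '47,-19,-6', '48,-12,-6', '44,-5,-1', '44,0,-1', '44,7,-1', '44,13,-2', '7,13,53', '-7,14,74', '-12,17,81']
```

Run:
```python
from h import *
t=arm.state()['eef_pos']
c,p,d=cam('scene');P=cloud(c,d);Q=(P-t)
k=(abs(Q[...,0])<.02)&(abs(Q[...,1])<.035)&(Q[...,2]>0.005)
print(np.histogram(Q[k][:,2],np.arange(0.005,.14,.01)))
ys,xs=np.where(k);print(xs.min(),xs.max(),ys.min(),ys.max())
y0=max(0,int(ys.mean())-90);x0=max(0,int(xs.mean())-120)
cv2.imwrite('pics/s2.png',cv2.resize(p[y0:y0+180,x0:x0+240,::-1],None,fx=3,fy=3,interpolation=cv2.INTER_CUBIC))
```

```text
(array([ 2,  0, 20, 63, 57, 54, 32, 51, 33, 79, 51, 62, 70]), array([0.005, 0.015, 0.025, 0.035, 0.045, 0.055, 0.065, 0.075, 0.085,
       0.095, 0.105, 0.115, 0.125, 0.135]))
311 366 1 217
```

View pics/s2.png

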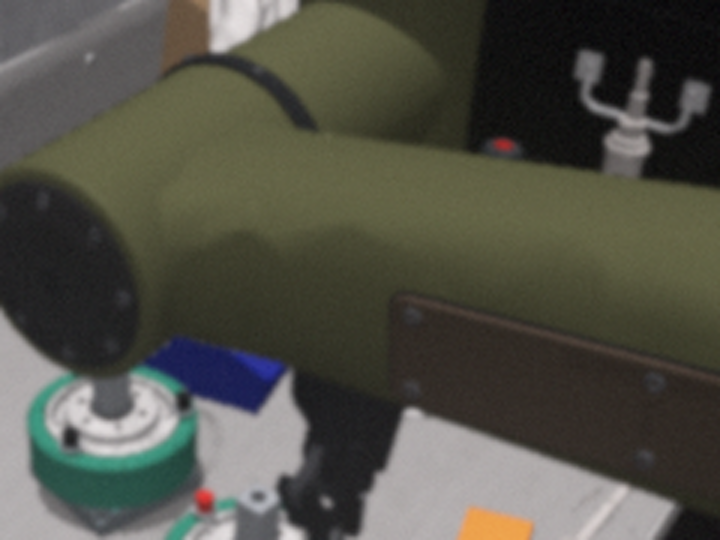

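The scene crop shows the finger tips well above the wheel, level with C's spindle top (255,500). Both cameras put the real tips about 36 mm above the reported TCP, so no peg has been touched yet. I return to C's peg and go lower, carefully.

Request:
send_rows(
  commands=[
    {"claw": 0.35, "xyz": [0.09, -0.12, 0], "angular": [0, 0, 0]},
    {"claw": 0.35, "xyz": [0.11, -0.24, 0], "angular": [0, 0, 0]},
    {"claw": 0.35, "xyz": [0.11, -0.24, 0], "angular": [0, 0, 0]},
    {"claw": 0.35, "xyz": [0.11, -0.24, -0.08], "angular": [0, 0, 0]},
    {"claw": 0.35, "xyz": [0.11, -0.24, -0.15], "angular": [0, 0, 0]},
    {"claw": 0.35, "xyz": [0.11, -0.24, -0.15], "angular": [0, 0, 0]},
  ],
)

```text
time_s: 10.2
eef_pos: [0.4136, -0.2382, 0.0586]
tcp_rot: [-0.003, 1.0, 0.001, -0.002]
force: [-0.8, 1.2, -0.4]
opening: 0.0278
grasp_force: 0.0
```

Request:
send_rows(
  commands=[
    {"claw": 0.35, "xyz": [0, 0, -0.02], "angular": [0, 0, 0]},
    {"claw": 0.35, "xyz": [0, 0, -0.04], "angular": [0, 0, 0]},
    {"claw": 0.35, "xyz": [0, 0, -0.06], "angular": [0, 0, 0]},
    {"claw": 0.35, "xyz": [0, 0, -0.06], "angular": [0, 0, 0]},
  ],
)

```text
time_s: 10.6
eef_pos: [0.4149, -0.2389, 0.0519]
tcp_rot: [-0.003, 1.0, 0.0, -0.0]
force: [0.0, -0.4, -0.3]
opening: 0.0281
grasp_force: 0.0
```

```bash
cat >> h.py <<'E'
def tips():
    c,p,d=cam('wrist');P=cloud(c,d);s=arm.state();t=s['eef_pos'];Q=P-t
    k=(abs(Q[...,0])<.03)&(abs(Q[...,1])<.03)&(Q[...,2]>-.1)
    m=cv2.inRange(p,(0,0,0),(110,110,110))>0
    print(s['time_s'],t,s['force'].round(2))
    for v in range(232,304,8): print(v,[ '%d,%d,%d'%tuple(Q[v,u]*1e3) for u in range(216,344,12)])
E
python3 -c "
from h import *
tips()"
```

```text
10.65 [ 0.41496462 -0.23896317  0.05219435] [-0.71 -0.9  -0.16]
232 ['9,-38,-52', '9,-30,-52', '9,-23,-53', '-1,-13,-23', '-9,-5,-1', '-14,0,10', '-16,5,17', '-73,0,170', '-17,15,19', '-17,21,19', '-17,26,20']
240 ['15,-39,-53', '15,-31,-53', '15,-23,-54', '-2,-12,-7', '-9,-5,8', '-12,0,17', '-13,5,19', '-14,10,20', '-13,15,20', '-13,21,19', '-13,26,19']
248 ['20,-39,-51', '20,-31,-53', '8,-20,-23', '-3,-11,4', '-9,-5,17', '-9,0,19', '-9,5,19', '-9,10,19', '-10,15,20', '-9,21,18', '-9,26,19']
256 ['26,-39,-52', '-11,-19,31', '-11,-14,31', '-4,-10,16', '-5,-5,19', '-6,0,20', '-5,5,19', '-5,10,18', '-11,14,31', '-6,21,20', '-6,26,20']
264 ['32,-39,-53', '-11,-19,38', '-10,-14,37', '-1,-10,18', '-5,-5,25', '-5,0,26', '-5,5,26', '-2,10,20', '-11,14,39', '-11,18,39', '1,28,12']
272 ['-6,-24,37', '-11,-18,47', '-6,-14,37', '2,-10,19', '-3,-5,30', '-5,0,34', '-3,5,30', '1,10,20', '-11,13,46', '-12,17,47', '-7,24,37']
280 ['-7,-22,46', '-11,-17,52', '-3,-14,38', '6,-10,19', '-3,-4,37', '-4,0,39', '-3,4,37', '9,11,12', '-9,13,49', '-11,17,53', '-7,22,45']
288 ['-11,-20,59', '-11,-16,59', '0,-14,39', '10,-11,18', '0,-4,39', '0,0,38', '-1,4,40', '13,11,13', '-6,13,49', '-11,16,58', '-7,21,51']
296 ['-10,-20,63', '-10,-16,63', '2,-14,40', '14,-11,19', '2,-4,40', '2,0,39', '2,4,39', '16,11,16', '-3,13,50', '-11,15,63', '-11,19,63']
```

The straddle is confirmed: peg top at .0916 between the pads, tips at about .085. I push C clockwise.

Request:
send_rows(
  commands=[
    {"claw": 0.35, "xyz": [0, 0, -0.01], "angular": [0, 0, 0]},
    {"claw": 0.35, "xyz": [-0.02, 0.02, -0.01], "angular": [0, 0, 0]},
    {"claw": 0.35, "xyz": [-0.04, 0.04, -0.01], "angular": [0, 0, 0]},
    {"claw": 0.35, "xyz": [-0.06, 0.06, -0.01], "angular": [0, 0, 0]},
    {"claw": 0.35, "xyz": [-0.07, 0.09, -0.01], "angular": [0, 0, 0]},
    {"claw": 0.35, "xyz": [-0.08, 0.12, -0.01], "angular": [0, 0, 0]},
  ],
)

```text
time_s: 11.25
eef_pos: [0.4027, -0.2207, 0.0508]
tcp_rot: [-0.002, 1.0, -0.0, -0.0]
force: [-0.5, -1.0, -0.6]
opening: 0.0277
grasp_force: 0.3
```

Request:
send_rows(
  commands=[
    {"claw": 0.35, "xyz": [-0.02, 0.06, 0], "angular": [0, 0, 0]},
    {"claw": 0.35, "xyz": [-0.03, 0.12, 0], "angular": [0, 0, 0]},
    {"claw": 0.35, "xyz": [-0.03, 0.17, 0], "angular": [0, 0, 0]},
    {"claw": 0.35, "xyz": [-0.02, 0.23, 0], "angular": [0, 0, 0]},
    {"claw": 0.35, "xyz": [-0.01, 0.28, 0], "angular": [0, 0, 0]},
    {"claw": 0.35, "xyz": [0.01, 0.33, 0], "angular": [0, 0, 0]},
    {"claw": 0.35, "xyz": [0.04, 0.37, 0], "angular": [0, 0, 0]},
  ],
)

```text
time_s: 11.95
eef_pos: [0.4094, -0.1648, 0.0508]
tcp_rot: [-0.003, 1.0, 0.0, 0.0]
force: [-1.0, -1.3, 0.5]
opening: 0.0278
grasp_force: 0.3
```

Request:
send_rows(
  commands=[
    {"claw": 0.35, "xyz": [0.02, 0.02, 0], "angular": [0, 0, 0]},
    {"claw": 0.35, "xyz": [0.04, 0.04, 0], "angular": [0, 0, 0]},
    {"claw": 0.35, "xyz": [0.08, 0.08, 0], "angular": [0, 0, 0]},
  ],
)

```text
time_s: 12.25
eef_pos: [0.4212, -0.1535, 0.0507]
tcp_rot: [-0.002, 1.0, 0.0, -0.0]
force: [-0.6, -0.2, 0.0]
opening: 0.028
grasp_force: 0.3
```

```bash
python3 -c "
from h import *
near((.457,-.198))
pegs((.457,-.198),0)"
```

```text
12.3 [ 0.422  -0.1528  0.0507]
sp [150. 325.] 936 [ 0.4109 -0.1906  0.1306] ((411.1987609863281, -191.07638549804688), (20.189693450927734, 8.432807922363281), 57.20512771606445)
sp [345. 319.] 501 [ 0.4086 -0.1336  0.13  ] ((408.54803466796875, -133.44775390625), (12.84891128540039, 2.0180108547210693), 89.08576202392578)
sp [395. 326.] 821 [ 0.4108 -0.119   0.1306] ((411.65374755859375, -119.23797607421875), (7.50514030456543, 17.359588623046875), 38.820701599121094)
sp [202. 319.] 496 [ 0.4088 -0.1751  0.1301] ((408.81756591796875, -175.24307250976562), (12.59608268737793, 1.9155669212341309), 89.89332580566406)
peg [253. 272.] 1088 [ 0.4128 -0.1626  0.0917] ((418.00250244140625, -162.4128875732422), (23.170751571655273, 18.95244598388672), 16.81879234313965)
peg [315. 275.] 190 [ 0.4141 -0.1382  0.092 ] ((420.4034729003906, -136.98753356933594), (22.355276107788086, 6.719363212585449), 0.44948503375053406)
peg [338. 275.] 103 [ 0.4138 -0.1294  0.0922] ((413.7958984375, -129.46588134765625), (5.695944309234619, 1.4002809524536133), 89.67350006103516)
peg [ 42. 339.] 739 [ 0.4463 -0.2546  0.0915] ((446.85260009765625, -254.8917999267578), (13.892862319946289, 14.306608200073242), 12.081915855407715)
12.35 [ 0.4217 -0.1531  0.0507] F [ 0.33 -1.54 -0.06] M [-0.44 -0.31  0.04]
red peg deg -100.1 r 0.058
wrist red peg deg -103.1 r 0.056
```

Wheel C turned (red peg −16° → −100°) at about 1 N. I lift off and see whether it swings back.

Request:
send_rows(
  commands=[
    {"claw": 0.35, "xyz": [0, -0.02, 0], "angular": [0, 0, 0]},
    {"claw": 0.35, "xyz": [0, -0.02, 0.3], "angular": [0, 0, 0]},
    {"claw": 0.35, "xyz": [0, -0.02, 0.6], "angular": [0, 0, 0]},
    {"claw": 0.35, "xyz": [0, -0.02, 0.6], "angular": [0, 0, 0]},
    {"claw": 0.35, "xyz": [0, -0.02, 0.6], "angular": [0, 0, 0]},
    {"claw": 0.35, "xyz": [0, -0.02, 0.6], "angular": [0, 0, 0]},
    {"claw": 0.35, "xyz": [0, -0.02, 0.6], "angular": [0, 0, 0]},
    {"claw": 0.35, "xyz": [0, -0.02, 0.6], "angular": [0, 0, 0]},
  ],
)

```text
time_s: 13.2
eef_pos: [0.4205, -0.1565, 0.1398]
tcp_rot: [-0.002, 1.0, 0.0, -0.001]
force: [-0.1, 0.0, 0.9]
opening: 0.0276
grasp_force: 0.0
```

```bash
python3 -c "
from h import *
pegs((.457,-.198),0)"
```

```text
13.25 [ 0.4207 -0.1566  0.14  ] F [ 0.37  0.2  -0.56] M [0.04 0.   0.01]
```

Request:
send_rows(
  commands=[
    {"claw": 0.35, "xyz": [0.2, -0.2, 0.1], "angular": [0, 0, 0]},
    {"claw": 0.35, "xyz": [0.45, -0.45, 0.1], "angular": [0, 0, 0]},
    {"claw": 0.35, "xyz": [0.7, -0.7, 0.1], "angular": [0, 0, 0]},
    {"claw": 0.35, "xyz": [0.9, -0.9, 0.1], "angular": [0, 0, 0]},
    {"claw": 0.35, "xyz": [1, -1, 0.1], "angular": [0, 0, 0]},
    {"claw": 0.35, "xyz": [1, -1, 0.1], "angular": [0, 0, 0]},
    {"claw": 0.35, "xyz": [1, -1, 0.1], "angular": [0, 0, 0]},
  ],
)

```text
time_s: 14.0
eef_pos: [0.5708, -0.3066, 0.1546]
tcp_rot: [-0.002, 1.0, 0.0, -0.001]
force: [0.4, 0.6, -0.2]
opening: 0.0277
grasp_force: 0.0
```

```bash
python3 -c "
from h import *
pegs((.457,-.198),0)
near((.645,-.2735))"
```

```text
14.05 [ 0.5707 -0.3063  0.1555] F [-0.38 -0.7   0.36] M [ 0.03 -0.03  0.  ]
red peg deg -13.9 r 0.059
wrist red peg deg -16.0 r 0.059
14.15 [ 0.5708 -0.3059  0.1565]
peg [276. 249.] 291 [ 0.597  -0.3056  0.0916] ((597.5633544921875, -305.6891174316406), (13.305011749267578, 13.462403297424316), 47.099849700927734)
peg [396. 303.] 199 [ 0.6403 -0.2168  0.0914] ((640.4820556640625, -216.69186401367188), (10.387848854064941, 13.141985893249512), 22.491924285888672)
peg [283. 366.] 217 [ 0.6967 -0.2992  0.0915] ((697.3743896484375, -298.97076416015625), (13.654808044433594, 13.256004333496094), 25.414243698120117)
```

C has swung back (red peg −15°), so it runs free. Now B.

Request:
send_rows(
  commands=[
    {"claw": 0.35, "xyz": [0.175, 0, 0], "angular": [0, 0, 0]},
    {"claw": 0.35, "xyz": [0.175, 0, -0.2], "angular": [0, 0, 0]},
    {"claw": 0.35, "xyz": [0.175, 0, -0.4], "angular": [0, 0, 0]},
    {"claw": 0.35, "xyz": [0.175, 0, -0.5], "angular": [0, 0, 0]},
    {"claw": 0.35, "xyz": [0.175, 0, -0.58], "angular": [0, 0, 0]},
    {"claw": 0.35, "xyz": [0.175, 0, -0.62], "angular": [0, 0, 0]},
    {"claw": 0.35, "xyz": [0.175, 0, -0.62], "angular": [0, 0, 0]},
  ],
)

```text
time_s: 14.85
eef_pos: [0.5972, -0.3065, 0.0631]
tcp_rot: [-0.003, 1.0, -0.0, 0.0]
force: [-0.2, -0.0, -0.4]
opening: 0.0274
grasp_force: 0.0
```

Request:
send_rows(
  commands=[
    {"claw": 0.35, "xyz": [0, 0, -0.05], "angular": [0, 0, 0]},
    {"claw": 0.35, "xyz": [0, 0, -0.08], "angular": [0, 0, 0]},
    {"claw": 0.35, "xyz": [-0.01, 0.02, -0.08], "angular": [0, 0, 0]},
    {"claw": 0.35, "xyz": [-0.03, 0.05, -0.08], "angular": [0, 0, 0]},
    {"claw": 0.35, "xyz": [-0.04, 0.075, -0.08], "angular": [0, 0, 0]},
    {"claw": 0.35, "xyz": [-0.05, 0.1, -0.08], "angular": [0, 0, 0]},
  ],
)

```text
time_s: 15.45
eef_pos: [0.5895, -0.2923, 0.0517]
tcp_rot: [-0.002, 1.0, -0.001, 0.0]
force: [-1.2, -7.0, 2.9]
opening: 0.0278
grasp_force: 3.0
```

B resists with 7 N, so it is the binding one. I finish the turn.

Request:
send_rows(
  commands=[
    {"claw": 0.35, "xyz": [-0.01, 0.05, 0], "angular": [0, 0, 0]},
    {"claw": 0.35, "xyz": [-0.02, 0.1, 0], "angular": [0, 0, 0]},
    {"claw": 0.35, "xyz": [-0.015, 0.16, 0], "angular": [0, 0, 0]},
    {"claw": 0.35, "xyz": [0, 0.21, 0], "angular": [0, 0, 0]},
    {"claw": 0.35, "xyz": [0.015, 0.26, 0], "angular": [0, 0, 0]},
    {"claw": 0.35, "xyz": [0.04, 0.31, 0], "angular": [0, 0, 0]},
    {"claw": 0.35, "xyz": [0.07, 0.35, 0], "angular": [0, 0, 0]},
  ],
)

```text
time_s: 16.15
eef_pos: [0.5991, -0.2401, 0.0522]
tcp_rot: [-0.002, 1.0, -0.001, -0.001]
force: [-5.2, -4.6, 3.3]
opening: 0.0277
grasp_force: 4.2
```

Request:
send_rows(
  commands=[
    {"claw": 0.35, "xyz": [0.02, 0.02, 0], "angular": [0, 0, 0]},
    {"claw": 0.35, "xyz": [0.04, 0.04, 0], "angular": [0, 0, 0]},
    {"claw": 0.35, "xyz": [0.08, 0.075, 0], "angular": [0, 0, 0]},
    {"claw": 0.35, "xyz": [0.11, 0.09, 0], "angular": [0, 0, 0]},
  ],
)

```text
time_s: 16.55
eef_pos: [0.6174, -0.2254, 0.0518]
tcp_rot: [-0.003, 1.0, -0.0, 0.001]
force: [0.4, 0.3, 0.1]
opening: 0.0277
grasp_force: 0.0
```

```bash
python3 -c "
from h import *
pegs((.6447,-.2739),0)"
```

```text
16.6 [ 0.6178 -0.2246  0.0511] F [ 0.18  1.12 -0.47] M [0.04 0.03 0.04]
red peg deg -83.0 r 0.059
wrist red peg deg -85.0 r 0.055
```

Near the end the peg slid out: the red peg is at −84°, about 1.0 rad turned, and it stays. I regrip the same peg with the tool turned to match the tangent and push a bit further.

Request:
send_rows(
  commands=[
    {"claw": 0.35, "xyz": [0, 0, 0.28], "angular": [0, 0, 0]},
    {"claw": 0.35, "xyz": [0, 0, 0.28], "angular": [0, 0, -0.09]},
    {"claw": 0.35, "xyz": [-0.17, -0.17, 0.28], "angular": [0, 0, -0.18]},
    {"claw": 0.35, "xyz": [-0.17, -0.17, 0.28], "angular": [0, 0, -0.27]},
    {"claw": 0.35, "xyz": [-0.17, -0.17, 0.28], "angular": [0, 0, -0.36]},
    {"claw": 0.35, "xyz": [-0.17, -0.17, 0.28], "angular": [0, 0, -0.45]},
    {"claw": 0.35, "xyz": [-0.17, -0.17, 0.28], "angular": [0, 0, -0.5]},
    {"claw": 0.35, "xyz": [-0.17, -0.17, 0.28], "angular": [0, 0, -0.5]},
  ],
)

```text
time_s: 17.45
eef_pos: [0.5912, -0.2506, 0.0924]
tcp_rot: [0.381, 0.925, 0.0, -0.0]
force: [0.1, 0.2, -0.7]
opening: 0.0276
grasp_force: 0.0
```

```bash
python3 -c "
from h import *
near((.6447,-.2739))
pegs((.6447,-.2739),0)
print(arm.state()['q'],R.from_quat(arm.state()['tcp_rot']).as_matrix().round(2)[:,1])"
```

```text
17.5 [ 0.5912 -0.2507  0.0925]
peg [280. 249.] 550 [ 0.5926 -0.2491  0.0916] ((592.8785400390625, -249.4765167236328), (13.383989334106445, 13.471022605895996), 11.23443603515625)
peg [300. 327.] 131 [ 0.6334 -0.2738  0.092 ] ((633.4301147460938, -273.9376220703125), (12.09957504272461, 1.891589879989624), 77.10147094726562)
17.55 [ 0.5912 -0.2507  0.0925] F [ 0.48 -0.72 -0.4 ] M [ 0.02  0.01 -0.01]
red peg deg -85.8 r 0.059
[-9.04752588e-02  1.65633467e-01  2.03262677e-02 -4.04239656e-04
 -1.42554213e+00 -2.25850635e+00] [0.7  0.71 0.  ]
```

Request:
send_rows(
  commands=[
    {"claw": 0.35, "xyz": [0.01, 0.01, -0.15], "angular": [0, 0, 0]},
    {"claw": 0.35, "xyz": [0.01, 0.01, -0.24], "angular": [0, 0, 0]},
    {"claw": 0.35, "xyz": [0.01, 0.01, -0.275], "angular": [0, 0, 0]},
    {"claw": 0.35, "xyz": [0.02, 0.03, -0.275], "angular": [0, 0, 0]},
    {"claw": 0.35, "xyz": [0.04, 0.05, -0.275], "angular": [0, 0, 0]},
    {"claw": 0.35, "xyz": [0.06, 0.08, -0.275], "angular": [0, 0, 0]},
    {"claw": 0.35, "xyz": [0.08, 0.1, -0.275], "angular": [0, 0, 0]},
    {"claw": 0.35, "xyz": [0.1, 0.13, -0.275], "angular": [0, 0, 0]},
  ],
)

```text
time_s: 18.4
eef_pos: [0.6048, -0.2322, 0.0523]
tcp_rot: [0.381, 0.925, -0.001, -0.001]
force: [-6.5, -2.4, 1.2]
opening: 0.0278
grasp_force: 3.1
```

Request:
send_rows(
  commands=[
    {"claw": 0.35, "xyz": [0.02, 0.02, 0], "angular": [0, 0, 0]},
    {"claw": 0.35, "xyz": [0.045, 0.04, 0], "angular": [0, 0, 0]},
    {"claw": 0.35, "xyz": [0.07, 0.065, 0], "angular": [0, 0, 0]},
    {"claw": 0.35, "xyz": [0.1, 0.08, 0], "angular": [0, 0, 0]},
    {"claw": 0.35, "xyz": [0.13, 0.1, 0], "angular": [0, 0, 0]},
    {"claw": 0.35, "xyz": [0.13, 0.1, 0], "angular": [0, 0, 0]},
  ],
)

```text
time_s: 19.0
eef_pos: [0.6252, -0.2165, 0.0517]
tcp_rot: [0.38, 0.925, -0.001, -0.001]
force: [-4.9, -0.8, -0.1]
opening: 0.0279
grasp_force: 2.1
```

```bash
python3 -c "
from h import *
pegs((.6447,-.2739),0)"
```

```text
19.05 [ 0.6251 -0.2165  0.0517] F [-5.12  0.35  1.08] M [-0.2   1.65 -0.09]
red peg deg -120.4 r 0.055
```

Request:
send_rows(
  commands=[
    {"claw": 0.35, "xyz": [-0.04, -0.03, 0], "angular": [0, 0, 0]},
    {"claw": 0.35, "xyz": [-0.04, -0.03, 0.2], "angular": [0, 0, 0]},
    {"claw": 0.35, "xyz": [-0.04, -0.03, 0.5], "angular": [0, 0, 0]},
    {"claw": 0.35, "xyz": [0.1, 0.13, 0.82], "angular": [0, 0, 0.09]},
    {"claw": 0.35, "xyz": [0.1, 0.13, 0.82], "angular": [0, 0, 0.18]},
    {"claw": -0.3, "xyz": [0.1, 0.13, 0.82], "angular": [0, 0, 0.27]},
    {"claw": -0.3, "xyz": [0.1, 0.13, 0.82], "angular": [0, 0, 0.28]},
    {"claw": -0.3, "xyz": [0.1, 0.13, 0.82], "angular": [0, 0, 0.28]},
  ],
)

```text
time_s: 19.9
eef_pos: [0.6408, -0.1971, 0.1746]
tcp_rot: [0.171, 0.985, 0.0, 0.0]
force: [-0.4, 0.1, -0.4]
opening: 0.0554
grasp_force: 0.0
```

```bash
python3 -c "
from h import *
pegs((.6447,-.2739),0)
near((.6447,-.2739))
s=arm.state();print(s['opening'],R.from_quat(s['tcp_rot']).as_matrix().round(3)[:,1])"
```

```text
19.95 [ 0.6407 -0.1972  0.1744] F [-0.47  0.23  0.09] M [ 0.01 -0.    0.02]
red peg deg -120.9 r 0.056
wrist red peg deg -123.2 r 0.054
20.05 [ 0.6406 -0.1972  0.1743]
sp [169. 262.] 971 [ 0.6429 -0.2717  0.13  ] ((645.7749633789062, -271.76226806640625), (23.959951400756836, 23.667888641357422), 71.61324310302734)
peg [233. 187.] 287 [ 0.6177 -0.221   0.0916] ((617.901123046875, -221.2330780029297), (13.42164134979248, 13.610419273376465), 47.712440490722656)
peg [109. 229.] 273 [ 0.616  -0.3208  0.0916] ((616.18310546875, -321.3815002441406), (14.252581596374512, 13.538045883178711), 70.34937286376953)
peg [190. 235.] 133 [ 0.6406 -0.2649  0.092 ] ((641.9723510742188, -264.6858215332031), (31.60462188720703, 15.691771507263184), 27.620115280151367)
peg [214. 307.] 169 [ 0.7039 -0.2716  0.0915] ((704.6226806640625, -271.6012268066406), (10.144615173339844, 13.187236785888672), 53.812007904052734)
0.05553339228077734 [0.336 0.942 0.   ]
```

B stays put with nothing touching it (red peg −121°, was −26°). Now I go over its spindle.

Request:
send_rows(
  commands=[
    {"claw": -0.3, "xyz": [0.02, -0.25, 0], "angular": [0, 0, 0.01]},
    {"claw": -0.3, "xyz": [0.035, -0.5, 0], "angular": [0, 0, 0.01]},
    {"claw": -0.3, "xyz": [0.035, -0.5, 0], "angular": [0, 0, 0.01]},
    {"claw": -0.3, "xyz": [0.035, -0.5, -0.25], "angular": [0, 0, 0.01]},
    {"claw": -0.3, "xyz": [0.035, -0.5, -0.45], "angular": [0, 0, 0.01]},
    {"claw": -0.3, "xyz": [0.035, -0.5, -0.45], "angular": [0, 0, 0.01]},
  ],
)

```text
time_s: 20.65
eef_pos: [0.6433, -0.2709, 0.1007]
tcp_rot: [0.163, 0.987, 0.001, -0.005]
force: [0.4, -0.2, -0.8]
opening: 0.0552
grasp_force: 0.0
```

```bash
python3 -c "
from h import *
near((.6447,-.2739))
tips()
s=arm.state();print(s['opening'],R.from_quat(s['tcp_rot']).as_matrix().round(3)[:,1])"
```

```text
20.7 [ 0.6446 -0.2717  0.1046]
sp [276. 280.] 2755 [ 0.645  -0.2717  0.1299] ((645.806884765625, -271.93218994140625), (24.045230865478516, 23.990671157836914), 71.19869995117188)
peg [353. 169.] 561 [ 0.6176 -0.2216  0.0916] ((618.0812377929688, -221.74578857421875), (12.826204299926758, 13.621997833251953), 73.03409576416016)
peg [169. 226.] 508 [ 0.6159 -0.3211  0.0916] ((616.0647583007812, -321.34637451171875), (12.62473201751709, 13.337966918945312), 67.66519165039062)
peg [276. 228.] 166 [ 0.6349 -0.2682  0.0921] ((635.3321533203125, -268.3584289550781), (23.576025009155273, 2.087374210357666), 70.95059204101562)
peg [306. 335.] 409 [ 0.703  -0.2728  0.0915] ((703.5004272460938, -272.9165344238281), (14.003287315368652, 13.363162994384766), 22.768367767333984)
20.75 [ 0.64584459 -0.27225991  0.10748392] [ 0.07 -1.02  0.95]
232 ['-12,-32,-29', '-9,-25,-30', '-7,-19,-30', '-7,-11,-25', '-13,-1,-1', '-10,3,-2', '-9,9,-1', '1,14,-24', '5,20,-30', '7,26,-29', '9,33,-29']
240 ['-7,-34,-30', '-5,-27,-30', '-3,-20,-30', '-13,-7,6', '-13,-1,10', '-11,3,9', '-9,9,9', '-7,14,8', '9,18,-29
[... 366 characters left out ...]
8,-8,21', '-6,-3,21', '-5,1,21', '-3,6,22', '-1,11,21', '24,14,-29', '27,21,-30', '34,28,-39']
272 ['16,-45,-43', '19,-38,-42', '15,-27,-29', '-5,-9,22', '-3,-4,23', '-3,1,25', '0,5,23', '1,10,22', '29,12,-30', '38,19,-42', '41,26,-42']
280 ['19,-45,-36', '23,-40,-41', '20,-29,-28', '-1,-10,21', '0,-5,23', '1,0,23', '3,4,23', '5,9,21', '35,11,-31', '44,17,-42', '43,25,-36']
288 ['23,-47,-35', '27,-41,-37', '32,-35,-43', '2,-12,22', '4,-7,20', '4,-1,24', '7,3,23', '9,8,22', '48,8,-44', '46,16,-37', '47,23,-35']
296 ['28,-49,-35', '31,-42,-34', '34,-35,-36', '6,-13,21', '7,-8,22', '9,-3,22', '11,1,22', '13,6,22', '49,7,-37', '50,14,-35', '52,22,-34']
0.055525267640117705 [ 0.32   0.947 -0.001]
```

Request:
send_rows(
  commands=[
    {"claw": -0.3, "xyz": [0, 0.005, -0.1], "angular": [0, 0, 0]},
    {"claw": -0.3, "xyz": [0, 0.005, -0.17], "angular": [0, 0, 0]},
    {"claw": -0.3, "xyz": [0, 0.005, -0.22], "angular": [0, 0, 0]},
    {"claw": -0.3, "xyz": [0, 0.005, -0.22], "angular": [0, 0, 0]},
  ],
)

```text
time_s: 21.15
eef_pos: [0.6454, -0.271, 0.0725]
tcp_rot: [0.162, 0.987, 0.0, -0.001]
force: [0.6, 0.4, -1.0]
opening: 0.0556
grasp_force: 0.0
```

Request:
send_rows(
  commands=[
    {"claw": -0.3, "xyz": [0, 0, -0.02], "angular": [0, 0, 0]},
    {"claw": -0.3, "xyz": [0, 0, -0.03], "angular": [0, 0, 0]},
  ],
)

```text
time_s: 21.35
eef_pos: [0.6462, -0.2714, 0.0698]
tcp_rot: [0.162, 0.987, -0.0, 0.0]
force: [0.3, 0.3, 0.1]
opening: 0.0558
grasp_force: 0.0
```

Request:
send_rows(
  commands=[
    {"claw": 1, "xyz": [0, 0, 0], "angular": [0, 0, 0]},
    {"claw": 1, "xyz": [0, 0, 0], "angular": [0, 0, 0]},
    {"claw": 1, "xyz": [0, 0, 0], "angular": [0, 0, 0]},
    {"claw": 1, "xyz": [0, 0, 0], "angular": [0, 0, 0]},
    {"claw": 1, "xyz": [0, 0, 0], "angular": [0, 0, 0]},
  ],
  force=70,
)

```text
time_s: 21.85
eef_pos: [0.6463, -0.2712, 0.07]
tcp_rot: [0.162, 0.987, 0.0, 0.0]
force: [-0.4, 1.2, 3.1]
opening: 0.0229
grasp_force: 70.2
```

Request:
send_rows(
  commands=[
    {"claw": 1, "xyz": [0, 0, 0.05], "angular": [0, 0, 0]},
    {"claw": 1, "xyz": [0, 0, 0.12], "angular": [0, 0, 0]},
    {"claw": 1, "xyz": [0, 0, 0.2], "angular": [0, 0, 0]},
    {"claw": 1, "xyz": [0, 0, 0.3], "angular": [0, 0, 0]},
    {"claw": 1, "xyz": [0, 0, 0.3], "angular": [0, 0, 0]},
  ],
)

```text
time_s: 22.35
eef_pos: [0.6474, -0.272, 0.1187]
tcp_rot: [0.162, 0.987, -0.001, 0.003]
force: [-0.1, -0.0, -5.4]
opening: 0.0234
grasp_force: 69.4
```

Run:
```python
from h import *
s=arm.state();c=arm.get_calibration('wrist')
print(s['time_s'],s['eef_pos'],s['force'],s['opening'],s['grasp_force'],s['q'].round(2))
Rt=R.from_quat(s['tcp_rot']);Rc=R.from_quat(c['orientation'])
rel=Rt.inv()*Rc;off=Rt.inv().apply(np.array(c['position'])-s['eef_pos']);print(off)
for n,t,q in(('w2',[.6003,.1210,.0906],[.7095,-.7045,0,0]),('w3',[.5831,.0465,.0822],[.709,-.705,0,0])):
    p=cv2.imread('pics/%s.png'%n)[:,:,::-1].copy();T=R.from_quat(q)
    cc=dict(c);cc['position']=np.array(t)+T.apply(off);cc['orientation']=(T*rel).as_quat()
    m=max(cents(red(p),5000,90000),key=lambda x:x[1])[2]
    v=cv2.cvtColor(p,cv2.COLOR_RGB2HSV)[...,2]
    # outline of whole nest (mix of top/bottom edges); corner screws are on the top face
    hull=cv2.convexHull(np.argwhere(m)[:,::-1].astype(np.float32))
    w=onplane(cc,hull.reshape(-1,2),.016)[:,:2];print(n,cv2.minAreaRect((w*1e3).astype(np.float32)))
    h=cv2.cvtColor(p,cv2.COLOR_RGB2HSV)
    holes=(~m)&(cv2.morphologyEx(m.astype(np.uint8),cv2.MORPH_CLOSE,np.ones((15,15)))>0)
    S=[ce for ce,a,_ in cents(holes.astype(np.uint8),30,200)]
    print([list(x.round(1)) for x in S],onplane(cc,S,.016)[:,:2].round(4).tolist())
```

```text
22.35 [ 0.64741309 -0.27198343  0.11872783] [-0.11186921 -0.02229634 -5.36170728] 0.02336240485887882 69.44745182991028 [-0.11  0.31  0.24  0.   -1.49 -1.78]
[ 0.07282657 -0.00078426 -0.17039909]
w2 ((481.7861022949219, 75.78768920898438), (104.12149810791016, 104.70073699951172), 88.92496490478516)
[[np.float64(393.7), np.float64(73.6)], [np.float64(526.0), np.float64(80.6)], [np.float64(379.6), np.float64(206.8)], [np.float64(501.0), np.float64(210.1)]] [[0.5251, 0.0303], [0.4358, 0.0321], [0.5269, 0.1194], [0.4377, 0.1213]]
w3 ((482.96881103515625, 73.07183074951172), (105.78641510009766, 106.44310760498047), 89.08792114257812)
[[np.float64(362.6), np.float64(187.9)], [np.float64(490.2), np.float64(191.2)], [np.float64(347.3), np.float64(207.8)], [np.float64(351.4), np.float64(303.8)], [np.float64(467.3), np.float64(305.3)]] [[0.5249, 0.0295], [0.4363, 0.0311], [0.5343, 0.0434], [0.5264, 0.1176], [0.4379, 0.1197]]
```

Request:
send_rows(
  commands=[
    {"claw": 1, "xyz": [0, 0, 0.12], "angular": [0, 0, 0]},
    {"claw": 1, "xyz": [0, 0, 0.25], "angular": [0, 0, 0]},
    {"claw": 1, "xyz": [0, 0, 0.38], "angular": [0, 0, 0]},
    {"claw": 1, "xyz": [-0.03, 0.06, 0.45], "angular": [0, 0, 0]},
    {"claw": 1, "xyz": [-0.09, 0.19, 0.45], "angular": [0, 0, 0]},
    {"claw": 1, "xyz": [-0.16, 0.34, 0.45], "angular": [0, 0, 0]},
    {"claw": 1, "xyz": [-0.24, 0.5, 0.45], "angular": [0, 0, 0]},
    {"claw": 1, "xyz": [-0.32, 0.67, 0.45], "angular": [0, 0, 0]},
  ],
)

```text
time_s: 23.15
eef_pos: [0.597, -0.1694, 0.1814]
tcp_rot: [0.162, 0.987, 0.0, -0.0]
force: [0.3, 1.0, -7.3]
opening: 0.0235
grasp_force: 69.7
```

Request:
send_rows(
  commands=[
    {"claw": 1, "xyz": [-0.08, 0.17, 0], "angular": [0, 0, 0.03]},
    {"claw": 1, "xyz": [-0.16, 0.34, 0], "angular": [0, 0, 0.06]},
    {"claw": 1, "xyz": [-0.24, 0.5, 0], "angular": [0, 0, 0.09]},
    {"claw": 1, "xyz": [-0.32, 0.67, 0], "angular": [0, 0, 0.12]},
    {"claw": 1, "xyz": [-0.39, 0.82, 0], "angular": [0, 0, 0.15]},
    {"claw": 1, "xyz": [-0.42, 0.9, 0], "angular": [0, 0, 0.19]},
    {"claw": 1, "xyz": [-0.42, 0.9, 0], "angular": [0, 0, 0.19]},
    {"claw": 1, "xyz": [-0.42, 0.9, 0], "angular": [0, 0, 0.19]},
  ],
)

```text
time_s: 23.95
eef_pos: [0.5346, -0.0354, 0.1821]
tcp_rot: [0.013, 1.0, 0.0, 0.0]
force: [0.9, -0.0, -7.3]
opening: 0.0227
grasp_force: 70.0
```

Run:
```python
from h import *
s=arm.state();print(s['time_s'],s['eef_pos'],s['force'],s['opening'],s['grasp_force'])
y=R.from_quat(s['tcp_rot']).as_matrix();print(y.round(3)[:,1],np.degrees(np.arctan2(y[1,1],y[0,1])))
g=(np.array([.4814,.0750])-s['eef_pos'][:2])/.15;print(g)
```

```text
23.95 [ 0.5346495  -0.03539628  0.18206219] [ 0.85149161 -0.01922567 -7.27113626] 0.022704997523417626 70.02252459526062
[0.026 1.    0.   ] 88.4849617726973
[-0.35499666  0.73597518]
```

Request:
send_rows(
  commands=[
    {"claw": 1, "xyz": [-0.07, 0.14, 0], "angular": [0, 0, 0]},
    {"claw": 1, "xyz": [-0.1, 0.2, 0], "angular": [0, 0, 0]},
  ],
)

```text
time_s: 24.15
eef_pos: [0.5195, -0.0054, 0.1817]
tcp_rot: [0.014, 1.0, 0.0, -0.0]
force: [0.2, 0.5, -8.2]
opening: 0.0229
grasp_force: 71.0
```

Run:
```python
from h import *
for n in('wrist','top','scene'):
    c,p,d=cam(n);P=cloud(c,d);t=arm.state()['eef_pos']
    for ce,a,m in cents(red(p),5,3000):
        w=np.median(P[m],0);r=w-t
        if np.hypot(*r[:2])<.09: print(n,a,w.round(3),np.degrees(np.arctan2(r[1],r[0])).round(1),np.hypot(*r[:2]).round(3))
print(arm.state()['eef_pos'])
```

```text
wrist 985 [ 0.504 -0.061  0.203] -105.6 0.058
top 28 [ 0.506 -0.063  0.203] -103.8 0.059
scene 33 [ 0.504 -0.058  0.203] -107.5 0.055
[ 0.51999904 -0.00578435  0.18209459]
```

Request:
send_rows(
  commands=[
    {"claw": 1, "xyz": [-0.08, 0.16, 0], "angular": [0, 0, 0.005]},
    {"claw": 1, "xyz": [-0.16, 0.33, 0], "angular": [0, 0, 0.005]},
    {"claw": 1, "xyz": [-0.22, 0.46, 0], "angular": [0, 0, 0.005]},
    {"claw": 1, "xyz": [-0.257, 0.539, 0], "angular": [0, 0, 0.005]},
    {"claw": 1, "xyz": [-0.257, 0.539, -0.1], "angular": [0, 0, 0.005]},
    {"claw": 1, "xyz": [-0.257, 0.539, -0.2], "angular": [0, 0, 0.005]},
    {"claw": 1, "xyz": [-0.257, 0.539, -0.3], "angular": [0, 0, 0.005]},
    {"claw": 1, "xyz": [-0.257, 0.539, -0.3], "angular": [0, 0, 0.005]},
  ],
)

```text
time_s: 25.1
eef_pos: [0.4798, 0.0739, 0.1329]
tcp_rot: [0.01, 1.0, -0.001, -0.003]
force: [-0.7, 0.4, -8.7]
opening: 0.0229
grasp_force: 71.4
```

Run:
```python
from h import *
s=arm.state();print(s['time_s'],s['eef_pos'],s['force'],s['opening'],s['grasp_force'],R.from_quat(s['tcp_rot']).as_matrix().round(3).tolist())
c,p,d=cam('wrist');P=cloud(c,d);save('w9.png',p)
m=(red(p)>0)&(P[...,2]<.03)&(P[...,2]>.012)
print(m.sum());q=P[m];print(q[:,:2].min(0),q[:,:2].max(0))
for ce,a,mm in cents(m.astype(np.uint8),50,90000): print(ce.round(),a,P[mm].min(0).round(4),P[mm].max(0).round(4))
```

```text
25.1 [0.4798302  0.07388796 0.13292953] [-0.69546487  0.40456792 -8.68262268] 0.02292800843165224 71.41064643859863 [[-1.0, 0.02, -0.006], [0.02, 1.0, -0.002], [0.006, -0.002, -1.0]]
0Traceback (most recent call last):
  File "<stdin>", line 5, in <module>
    return umr_minimum(a, axis, None, out, keepdims, initial, where)
ValueError: zero-size array to reduction operation minimum which has no identity
```

View pics/w9.png

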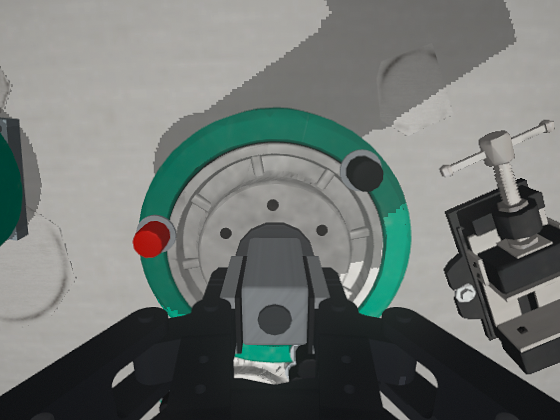

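The wrist view shows the held unit upright: spindle (275,315), red peg (150,240), so the wheel is still turned. The nest is hidden below it. I lower it slowly.

Request:
send_rows(
  commands=[
    {"claw": 1, "xyz": [0, 0, -0.08], "angular": [0, 0, 0]},
    {"claw": 1, "xyz": [0, 0, -0.16], "angular": [0, 0, 0]},
    {"claw": 1, "xyz": [0, 0, -0.24], "angular": [0, 0, 0]},
    {"claw": 1, "xyz": [0, 0, -0.3], "angular": [0, 0, 0]},
    {"claw": 1, "xyz": [0, 0, -0.33], "angular": [0, 0, 0]},
    {"claw": 1, "xyz": [0, 0, -0.33], "angular": [0, 0, 0]},
    {"claw": 1, "xyz": [0, 0, -0.33], "angular": [0, 0, 0]},
    {"claw": 1, "xyz": [0, 0, -0.33], "angular": [0, 0, 0]},
  ],
)

```text
time_s: 25.95
eef_pos: [0.4819, 0.0753, 0.0883]
tcp_rot: [0.009, 1.0, 0.0, 0.001]
force: [-0.1, -0.0, -6.5]
opening: 0.0228
grasp_force: 71.7
```

Run:
```python
from h import *
s=arm.state();print(s['time_s'],s['eef_pos'],s['force'],s['moment'],((np.array([.4814,.0750])-s['eef_pos'][:2])/.15).round(3))
c,p,d=cam('top');P=cloud(c,d);m=(red(p)>0)&(P[...,2]<.022)&(P[...,2]>.01)&(abs(P[...,0]-.48)<.07)&(abs(P[...,1]-.075)<.07);print(m.sum())
```

```text
25.95 [0.48190621 0.07525476 0.08828749] [-0.13158706 -0.0072784  -6.46260129] [ 0.01624353 -0.02577438 -0.02082182] [-0.003 -0.002]
11
```

Request:
send_rows(
  commands=[
    {"claw": 1, "xyz": [-0.003, -0.002, -0.012], "angular": [0, 0, 0]},
    {"claw": 1, "xyz": [-0.003, -0.002, -0.024], "angular": [0, 0, 0]},
    {"claw": 1, "xyz": [-0.003, -0.002, -0.036], "angular": [0, 0, 0]},
    {"claw": 1, "xyz": [-0.003, -0.002, -0.048], "angular": [0, 0, 0]},
    {"claw": 1, "xyz": [-0.003, -0.002, -0.06], "angular": [0, 0, 0]},
    {"claw": 1, "xyz": [-0.003, -0.002, -0.06], "angular": [0, 0, 0]},
  ],
)

```text
time_s: 26.6
eef_pos: [0.4808, 0.0747, 0.0781]
tcp_rot: [0.009, 1.0, -0.0, -0.0]
force: [0.1, 0.0, -6.8]
opening: 0.0235
grasp_force: 71.7
```

Request:
send_rows(
  commands=[
    {"claw": 1, "xyz": [0, 0, -0.01], "angular": [0, 0, 0]},
    {"claw": 1, "xyz": [0, 0, -0.02], "angular": [0, 0, 0]},
    {"claw": 1, "xyz": [0, 0, -0.03], "angular": [0, 0, 0]},
    {"claw": 1, "xyz": [0, 0, -0.035], "angular": [0, 0, 0]},
    {"claw": 1, "xyz": [0, 0, -0.035], "angular": [0, 0, 0]},
  ],
)

```text
time_s: 27.1
eef_pos: [0.4809, 0.0747, 0.0731]
tcp_rot: [0.009, 1.0, -0.0, -0.0]
force: [-0.3, -0.1, -7.5]
opening: 0.0231
grasp_force: 71.7
```

In the pocket, still hanging free. I go down to the floor in small steps.

Request:
send_rows(
  commands=[
    {"claw": 1, "xyz": [0, 0, -0.006], "angular": [0, 0, 0]},
    {"claw": 1, "xyz": [0, 0, -0.012], "angular": [0, 0, 0]},
    {"claw": 1, "xyz": [0, 0, -0.018], "angular": [0, 0, 0]},
    {"claw": 1, "xyz": [0, 0, -0.018], "angular": [0, 0, 0]},
  ],
)

```text
time_s: 27.5
eef_pos: [0.4809, 0.0748, 0.0704]
tcp_rot: [0.009, 1.0, 0.0, -0.0]
force: [1.1, -0.0, -7.1]
opening: 0.0228
grasp_force: 71.7
```

Request:
send_rows(
  commands=[
    {"claw": 1, "xyz": [0, 0, -0.005], "angular": [0, 0, 0]},
    {"claw": 1, "xyz": [0, 0, -0.01], "angular": [0, 0, 0]},
    {"claw": 1, "xyz": [0, 0, -0.01], "angular": [0, 0, 0]},
  ],
)

```text
time_s: 27.8
eef_pos: [0.4813, 0.0748, 0.0701]
tcp_rot: [0.009, 1.0, 0.0, 0.0]
force: [-3.0, 0.1, -0.6]
opening: 0.0232
grasp_force: 72.6
```

Seated: the load is off. I release and lift away.

Request:
send_rows(
  commands=[
    {"claw": -0.3, "xyz": [0, 0, 0], "angular": [0, 0, 0]},
    {"claw": -0.3, "xyz": [0, 0, 0], "angular": [0, 0, 0]},
    {"claw": -0.3, "xyz": [0, 0, 0], "angular": [0, 0, 0]},
    {"claw": -0.3, "xyz": [0, 0, 0.05], "angular": [0, 0, 0]},
    {"claw": -0.3, "xyz": [0, 0, 0.2], "angular": [0, 0, 0]},
    {"claw": -0.3, "xyz": [0, 0, 0.5], "angular": [0, 0, 0]},
    {"claw": -0.3, "xyz": [0, 0, 0.8], "angular": [0, 0, 0]},
    {"claw": -0.3, "xyz": [0, 0, 0.8], "angular": [0, 0, 0]},
  ],
)

```text
time_s: 28.6
eef_pos: [0.484, 0.075, 0.1974]
tcp_rot: [0.009, 1.0, 0.002, 0.006]
force: [0.1, 0.4, 0.7]
opening: 0.0554
grasp_force: 0.0
```

Request:
send_rows(
  commands=[
    {"claw": -0.3, "xyz": [0, 0.25, 0.1], "angular": [0, 0, 0]},
    {"claw": -0.3, "xyz": [-0.1, 0.5, 0.2], "angular": [0, 0, 0]},
    {"claw": -0.3, "xyz": [-0.1, 0.8, 0.2], "angular": [0, 0, 0]},
    {"claw": -0.3, "xyz": [-0.1, 1, 0.2], "angular": [0, 0, 0]},
    {"claw": -0.3, "xyz": [-0.1, 1, 0.2], "angular": [0, 0, 0]},
    {"claw": -0.3, "xyz": [-0.1, 1, 0.2], "angular": [0, 0, 0]},
  ],
)

```text
time_s: 29.2
eef_pos: [0.466, 0.2252, 0.2193]
tcp_rot: [0.009, 1.0, -0.0, 0.0]
force: [0.9, -0.5, 0.1]
opening: 0.0557
grasp_force: 0.0
```

Run:
```python
from h import *
c,p,d=cam('top');P=cloud(c,d);print(arm.state()['time_s'],arm.state()['eef_pos'])
for g in((.6406,.0455),(.457,-.198),(.4814,.075)):
    for ce,a,m in cents(red(p),4,60):
        w=onplane(c,ce,.093)[0,:2]-g
        if np.hypot(*w)<.08: print(g,'red',np.degrees(np.arctan2(w[1],w[0])).round(1))
    k=(abs(P[...,2]-.131)<.009)&(np.hypot(P[...,0]-g[0],P[...,1]-g[1])<.03);print(g,k.sum(),P[k].mean(0).round(4) if k.any() else '')
    k=(abs(P[...,2]-.077)<.01)&(np.hypot(P[...,0]-g[0],P[...,1]-g[1])<.068)
    if k.sum()>50:
        q=P[k];co=np.linalg.lstsq(np.c_[q[:,:2]-g,np.ones(len(q))],q[:,2],rcond=None)[0];print('tilt,z',co.round(4))
h=cv2.cvtColor(p,cv2.COLOR_RGB2HSV)
for ce,a,m in cents(cv2.inRange(h,(8,200,150),(20,255,255)),150,900): print('carton',onplane(c,ce,.025).round(3))
near((.4814,.075))
```

```text
29.25 [0.46613444 0.2245545  0.21943135]
(0.6406, 0.0455) red 12.4
(0.6406, 0.0455) 94 [0.6419 0.0443 0.1295]
tilt,z [ 0.0045 -0.0011  0.0742]
(0.457, -0.198) red -13.8
(0.457, -0.198) 104 [ 0.4575 -0.1988  0.13  ]
tilt,z [ 0.0038 -0.0009  0.0741]
(0.4814, 0.075) red -102.2
(0.4814, 0.075) 97 [0.4811 0.073  0.1299]
tilt,z [ 0.0025 -0.0029  0.074 ]
carton [[ 0.342 -0.374  0.025]]
29.3 [0.4662 0.2242 0.2195]
sp [ 82. 224.] 892 [0.4804 0.0752 0.13  ] ((481.1676025390625, 74.29261779785156), (24.876041412353516, 24.273738861083984), 88.64151000976562)
peg [142. 161.] 214 [0.4389 0.1146 0.0915] ((438.8114013671875, 114.65795135498047), (12.987262725830078, 13.58045482635498), 32.10606002807617)
peg [ 39. 197.] 189 [0.4675 0.0187 0.0915] ((467.8542785644531, 17.891239166259766), (12.996673583984375, 13.489363670349121), 1.9948222637176514)
peg [111. 206.] 129 [0.4767 0.0824 0.092 ] ((475.8029479980469, 81.26032257080078), (31.683870315551758, 15.72605037689209), 40.601402282714844)
peg [131. 268.] 155 [0.5359 0.0914 0.0915] ((536.61669921875, 91.0397720336914), (12.941816329956055, 12.593330383300781), 72.4104995727539)
```

```bash
python3 -c "
from plant import arm
print(arm.sign_off())"
```

```text
the job is handed in; nothing more can be done
None
```

Wheel B was the binding one: it took about 7 N and stayed turned, about 95° from where it started. It now stands released, upright and fully home in the red nest. C was pushed and swung back; A's wheel was never actually turned because the fingers passed above its pegs, so I took it as free by elimination. A, C and the carton are where they stood, and the job is handed in at about 29 s.

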